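# Gauge the plates at their red spots and lay them out on the outgoing stand

### The arm

A 6-joint arm with a two-finger parallel gripper is mounted at the origin on the work surface. World frame = base frame: x ahead of the robot, y to its left, z up, the work surface at z = 0. Lengths are in m, angles in rad, forces in N, time in s.
With the tool pointing down it reaches from about 0.35 to 0.975 m from the base axis. Payload 4.9 kg.
Tool frame: the origin (TCP) lies at the very end of the fingers, on their centre line; the grasp point (between the pads) lies ctrl.hold_point_z behind it (ctrl.hold_point_z is the distance from the TCP to the grasp point, in m); z points along the fingers, y is the line along which they close (so a half turn about z gives the same grasp; the last joint's range is limited). The gripper opens to 85 mm and grips with 20 to 120 N. Pads are 22 mm wide; open, the fingers measure 114 mm over their backs; the gripper's body (76 mm by 85 mm) begins 54 mm behind the grasp point. The pads swing forward as they close: fully open they stand 13 mm farther back than shut.
Start: joints at [1.028, 0.053, 1.613, -0, 1.476, -0.119], TCP at [0.257, 0.57, 0.231] pointing down, gripper open.
Joint ranges: [-3.01, 3.01], [-1.01, 2.22], [0.06, 2.58], [-1.02, 4.17], [0.09, 2.62], [-3.14, 3.14]. Speed limits (rad/s): [2.57, 2.57, 3.14, 3.14, 3.14, 3.14].

### API

Orientations are given as a rotation vector (axis times angle).
In Python, from station import ctrl gives the robot as it stands. The module is installed in compiled form; this text tells all that it offers.
- The arm moves only by the tool jog_arm, never from a script. Its argument "deltas" is a list of rows, each a list of 3 entries, a list of its own where there are three numbers: the closure, from -1 (fully open) to 1 (shut), then the shift along the world's x, y, z scaled (see below), then the turn, a rotation vector about the world's x, y, z scaled (see below). A call has 1 to 12 rows; each row is the pose to reach, as a shift and turn from the pose commanded when the call began, turning the shorter way round; what a row does not reach only later rows make up. The controller multiplies each number of a shift by 0.4 m and each number of a turn by 180 degrees. A row lasts 1/12 s, in which the tool goes at most 41.7 mm and 7.16 degrees, less where a joint would pass 70% of its speed; a pose out of reach is approached as far as the arm can. A call with a number of a shift or a turn outside -1 to 1 is refused whole. A call with a gripper value outside its range is refused whole. The fingers move at their own pace and stop on an object; "squeeze" is the grip in N (left out, the last holds). Time passes only in rows, so rows that repeat a pose let the fingers close. It gives the time, the measured TCP pose, the force, the opening and the grip force at its end, in the units of the state.
- ctrl.get_obs(): the state, without advancing time (a new reading comes with each control period).
- ctrl.get_image(name): name is "side" or "top"; returns the picture (384x512x3 uint8, red, green, blue); there is no depth.
- ctrl.get_calibration(name): a dict with "K" (3x3 intrinsics, pixels), "extrinsics" (4x4, takes a point from world to camera coordinates). Camera axes: x right, y down, z forward; pixel columns grow to the right and rows downward; lengths in m; the calibration is good to about 2 mm. A picture is of the moment at which its call begins. get_calibration takes no time and is no camera call.
- ctrl.finish_job(): hands the job in; it is judged then, once.
The state is a dict: "t": time; "q": joint angles; "dq": joint speeds; "effort": joint torques, N m; "tool_pos": TCP position; "tool_rot": TCP orientation; "contact_force": force on the tool from outside, world axes, zero at the start; "wrist_torque": the same for the moment, N m; "opening": finger opening in m; "grip_force": force on a finger pad.
Only numpy, scipy, OpenCV 4.12 (cv2) and the standard library are available. Lean on these libraries where they do the work, as an engineer would, in place of code of your own. Each camera call takes 0.05 s, during which the arm holds its last target. There are 200 camera calls.

### The job

Gauge every plate on the green mat, fewest black stripes first, as the log expects: switch the logger on (toggle fully away from the robot); lay each plate on the dark anvil, slide it until its red spot is right under the stylus, let go, push the red knob fully down so the stylus touches inside the spot, and let it up again. Lay each gauged plate spot up, squarely across and centred on the two raised bars of the outgoing stand, side by side. Switch the logger fully off at the end; leave everything else alone.

Things in the scene. Friction and masses are not known exactly. Their poses are not given: they have to be found in the camera images.
- plate1: aluminium plate with ONE black stripe across it, 180 x 44 x 10 mm, about 0.2 kg (the plates differ only in stripes and spot). Origin: centre of its underside; x along its length to the end with the red spot, z up out of the spot face. Stripes lie between x = -33 and 0 mm. At the start plates lie flat on the mat, spot up, spot end away from the robot. Absent (None) in some starts
- plate2: as plate1, with TWO black stripes
- plate3: as plate1, with THREE black stripes
- spot1 (a point): centre of the red spot (a painted disc 12 mm across) on the top face of plate1, at x = 60, y = 8, z = 10 mm in the plate's frame
- spot2 (a point): centre of the red spot of plate2, at x = 54, y = -9, z = 10 mm in its frame
- spot3 (a point): centre of the red spot of plate3, at x = 66, y = 0, z = 10 mm in its frame
- mat: green bench mat, 220 (x) x 320 (y) x 3 mm, fixed, on which the plates wait side by side; it lies on one side of the gauge (left or right, it varies) and the outgoing stand on the other. Origin: centre of its underside
- gauge: fixed comparator stand. Origin: on the bench straight below the stylus, x away from the robot. Anvil: flat dark steel, 20 mm thick, x = -190 to 90, y = -85 to 85 mm. A column 22 mm across, 145 mm high, on a low foot at x = 55, y = 85 mm; an arm (88 to 114 mm high) leads from it to the round gauge head over the origin, 42 mm across, 76 to 122 mm high. Plates are slid in from the open -x side
- stylus: the gauge's stylus, a thin pin with a ball tip 4 mm across below the gauge head. Origin: its tip, 42 mm above the bench at rest, so 12 mm above a plate lying on the anvil. It goes down with the knob and yields on its own spring once it touches: about 1 N at first touch, 3 N or more with the knob fully down
- knob_top (a point): centre of the flat top of the red palm knob (40 mm across at its widest, flat 30 mm) on the spindle straight above the stylus, 160 mm above the bench at rest
- spindle (a joint): travel of the palm knob and stylus in m: 0 up at rest, 0.018 fully down on its stop. A spring pushes it back up; about 3 N starts it and 10 to 12 N hold it fully down on a plate
- rack: outgoing stand, fixed: two level dark bars, each 14 mm wide, 300 mm long, tops 60 mm above the bench, along its y axis at x = -50 and +50 mm, on four short posts. Origin: on the bench, in the middle below the bars. A plate lies with its length along the stand's x, across both bars; room for three side by side at y = -90, 0, +90 mm
- mouse: black computer mouse, bystander, 105 x 60 x 34 mm
- screwdriver: white-handled screwdriver lying on the bench, bystander
- hex_key: dark hex key 125 mm long, bystander
- gauge_case: wooden gauge-block case 75 x 120 x 30 mm, bystander
- air_can: blue and silver can 52 mm across, 150 mm tall, bystander
- spool: white plastic spool 80 mm across, 40 mm high, bystander
- logger: data logger, a fixed blue box 56 x 70 x 45 mm beside the gauge on its right. Origin: centre of its underside, x away from the robot. Its toggle pivots on the box's middle, 50 mm above the bench
- log_switch (a joint): angle of the logger's toggle in rad: 0 = off, leaning 0.5 rad from upright towards the robot (-x of the logger); 1.0 = on, leaning 0.5 rad the other way. A rod 10 mm thick, 50 mm long from pivot to tip; stays where it is left, about 1 to 3 N move it
- switch_tip (a point): centre of the orange ball, 16 mm across, at the tip of the toggle, 50 mm from its pivot and about 94 mm above the bench when off or on
Mind the look-alikes: they are no part of the job. What is shaped like the plate3 but blue is not meant.

How it is judged:
By the outcome, as a careful person would: the job done as asked, in the order asked, and still so for the second after the job is handed in, with the robot touching nothing.
Of plate1, plate2, plate3 only 2 to 3 are there at a start; the rules pass over those that are not, and their reading is None.
At some moment in a run one of plate1, plate2, plate3 may be knocked a few centimetres aside while the robot is not near it.
It also fails if it takes over 210 s, if anything falls off the work surface, if the arm or the gripper's body presses on something with over 40 N, if the wrist force passes 120 N, or if a joint passes its speed limit or range.

## Working session

There is one attempt and no reset: what is moved stays moved. The work goes in short steps, Python scripts to look and compute and a tool call to move; the robot and the scene stay as the last step left them, time stands still between calls to the robot, and variables do not carry over. Pictures are saved under pics/ and viewed, at most 14 in all, crops included, and the job is handed in when it is done.

Besides the shell and the picture viewer there is one more tool, called as name(argument=value, ...) on one line, values as JSON. jog_arm: Moves the arm, as the interface text tells. Its arguments: {"type":"object","properties":{"deltas":{"type":"array","items":{"type":"array"}},"squeeze":{"type":"number"}},"required":["deltas"]}

```bash
mkdir -p pics; cat > h.py <<'E'
from station import ctrl
import numpy as np, cv2
def snap(n,f):
    im=ctrl.get_image(n); cv2.imwrite(f'pics/{f}.png',im[:,:,::-1]); return im
def cal(n):
    c=ctrl.get_calibration(n); return np.array(c['K']),np.array(c['extrinsics'])
def proj(n,p):
    K,E=cal(n); p=np.atleast_2d(p); c=(E[:3,:3]@p.T).T+E[:3,3]; u=(K@c.T).T; return u[:,:2]/u[:,2:]
def back(n,uv,z):
    K,E=cal(n); uv=np.atleast_2d(uv).astype(float); d=(np.linalg.inv(K)@np.c_[uv,np.ones(len(uv))].T).T@E[:3,:3]
    o=-E[:3,:3].T@E[:3,3]; return o+d*((z-o[2])/d[:,2:])
E
python3 - <<'E'
from h import *
for n in('top','side'):
    snap(n,n+'0'); K,E=cal(n); print(n,K.round(1).tolist(),(-E[:3,:3].T@E[:3,3]).round(3),E[:3,:3].round(2).tolist())
print(ctrl.get_obs(),ctrl.hold_point_z)
E
```

```text
top [[463.3, 0.0, 247.7], [0.0, 463.3, 194.0], [0.0, 0.0, 1.0]] [ 0.409 -0.026  1.599] [[0.03, -1.0, 0.01], [-1.0, -0.03, -0.06], [0.06, -0.0, -1.0]]
side [[379.4, 0.0, 260.4], [0.0, 379.4, 188.8], [0.0, 0.0, 1.0]] [-0.042 -0.65   1.047] [[0.73, -0.68, -0.02], [-0.53, -0.55, -0.65], [0.43, 0.49, -0.76]]
{'t': 0.1, 'q': array([ 1.02800416e+00,  5.32673291e-02,  1.61413610e+00, -2.59029117e-05,
        1.47601861e+00, -1.19023683e-01]), 'dq': array([-0.00166807, -0.00150865, -0.00327234, -0.00076146,  0.00157522,
        0.00223546]), 'effort': array([ 1.70484527e-04, -3.94905603e+01, -3.71364462e+01, -1.16907686e-04,
        3.87044114e-03,  1.00701374e-05]), 'tool_pos': array([0.25672729, 0.56922398, 0.23021284]), 'tool_rot': array([-6.60560486e-01, -3.07077772e+00,  2.73036022e-03]), 'contact_force': array([-0.00754445, -0.32581659, -0.63180847]), 'wrist_torque': array([-0.04368003, -0.01593625, -0.01465724]), 'grip_force': 0.0, 'opening': 0.08541945497483076} 0.0187
```

View pics/top0.png

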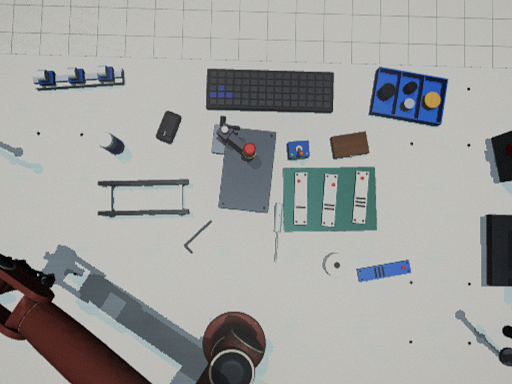

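View pics/side0.png

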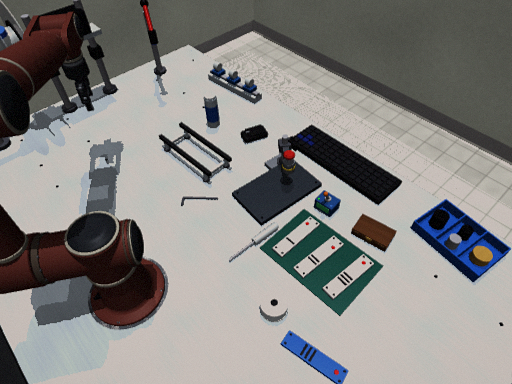

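The top view shows the green mat at about (330,198) with three plates at u≈300, 330 and 361, and the gauge knob at (249,150). The logger is at (298,150), the rack at (143,198), and the blue look-alike at (384,271).

```bash
cat >> h.py <<'E'
def mask_hsv(im,f): 
    h=cv2.cvtColor(im,cv2.COLOR_RGB2HSV).astype(int); return f(h[...,0],h[...,1],h[...,2]).astype(np.uint8)
def plates(im,z=0.013,box=(280,165,380,235),spotz=None):
    """white blobs in box -> centre, yaw; red blobs -> world"""
    x0,y0,x1,y1=box; R=np.zeros(im.shape[:2],np.uint8); R[y0:y1,x0:x1]=1
    red=mask_hsv(im,lambda h,s,v:((h<8)|(h>172))&(s>110)&(v>90))*R
    n,l,st,c=cv2.connectedComponentsWithStats(red)
    reds=[(back('top',c[i],z)[0][:2].round(4).tolist(),int(st[i,4])) for i in range(1,n) if st[i,4]>=4]
    w=mask_hsv(im,lambda h,s,v:(s<70)&(v>120))*R
    w=cv2.morphologyEx(w|red,cv2.MORPH_CLOSE,np.ones((5,3),np.uint8))
    out=[]
    for k in cv2.findContours(w,cv2.RETR_EXTERNAL,cv2.CHAIN_APPROX_NONE)[0]:
        if cv2.contourArea(k)<150: continue
        p=back('top',k[:,0],z)[:,:2]; (c,s,a)=cv2.minAreaRect((p*1000).astype(np.float32))
        if s[0]<s[1]: a+=90
        a=(a+90)%180-90
        out.append((np.round(c,1).tolist(),np.round(s,1).tolist(),round(a,2)))
    return reds,out
E
python3 - <<'E'
from h import *
im=cv2.imread('pics/top0.png')[:,:,::-1].copy()
for o in plates(im): print(*o,sep='\n')
# knob, orange ball
x=mask_hsv(im,lambda h,s,v:((h<8)|(h>172))&(s>110)&(v>90)); x[:, :235]=0; x[:,265:]=0; x[:135]=0;x[170:]=0
m=cv2.moments(x,True); print('knob',m['m10']/m['m00'],m['m01']/m['m00'],back('top',[[m['m10']/m['m00'],m['m01']/m['m00']]],.158))
cr=im[100:240,85:385]; big=cv2.resize(cr,None,fx=2.66,fy=2.66,interpolation=cv2.INTER_CUBIC); cv2.imwrite('pics/c0.png',big[:,:,::-1])
a=cv2.resize(im[130:220,210:315],None,fx=6,fy=6,interpolation=cv2.INTER_CUBIC); cv2.imwrite('pics/c1.png',a[:,:,::-1])
E
```

```text
([0.5736, -0.425], 7)
([0.558, -0.2066], 4)
([0.5482, -0.3255], 7)
([496.1, -315.1], [237.1, 342.5], -88.49)
knob 249.0 148.5 [[ 0.64082264 -0.03284211  0.158     ]]
```

View pics/c0.png

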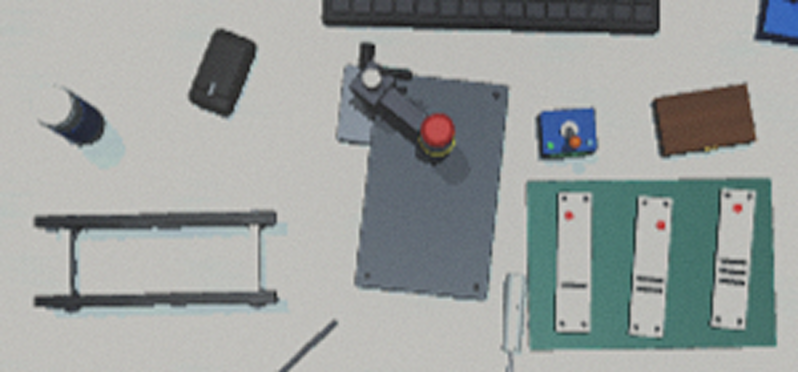

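View pics/c1.png

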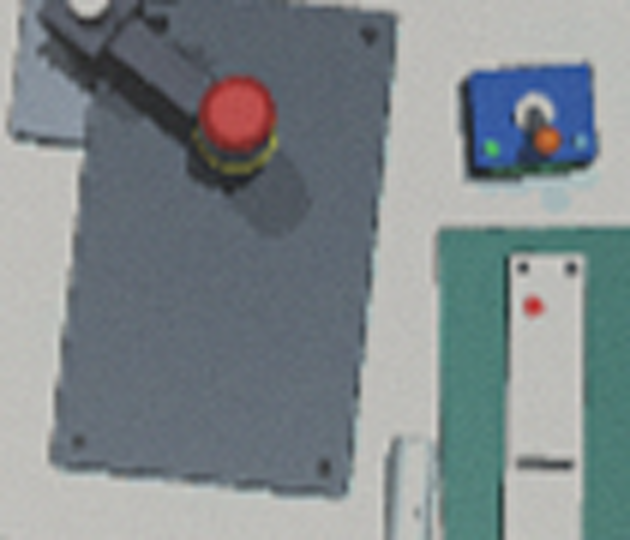

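The crops show one, two and three stripes left to right on the mat, the toggle leaning towards the robot, and the anvil corners clearly. Now for precise poses.

```bash
cat >> h.py <<'E'
def fitblob(im,f,box,z,S=4,minA=100):
    x0,y0,x1,y1=box; c=cv2.resize(im[y0:y1,x0:x1],None,fx=S,fy=S,interpolation=cv2.INTER_CUBIC)
    m=mask_hsv(c,f); m=cv2.morphologyEx(m,cv2.MORPH_OPEN,np.ones((3,3)))
    res=[]
    for k in cv2.findContours(m,cv2.RETR_EXTERNAL,cv2.CHAIN_APPROX_NONE)[0]:
        if cv2.contourArea(k)<minA: continue
        k=cv2.convexHull(k)[:,0].astype(float)
        p=back('top',(k+.5)/S-.5+[x0,y0],z)[:,:2]*1000
        M=cv2.moments(p.astype(np.float32)); c=[M['m10']/M['m00'],M['m01']/M['m00']]
        a=.5*np.arctan2(2*M['mu11'],M['mu20']-M['mu02'])
        _,s,_=cv2.minAreaRect(p.astype(np.float32))
        res.append((np.round(c,1),round(np.degrees(a),2),np.round(sorted(s),1)))
    return sorted(res,key=lambda r:-r[0][1])
RED=lambda h,s,v:((h<8)|(h>172))&(s>100)&(v>90)
WHITE=lambda h,s,v:((s<75)&(v>125))|RED(h,s,v)
def rigid(model,meas):
    a=np.asarray(model,float);b=np.asarray(meas,float);am,bm=a.mean(0),b.mean(0);A,B=a-am,b-bm
    th=np.arctan2((A[:,0]*B[:,1]-A[:,1]*B[:,0]).sum(),(A*B).sum());R=np.array([[np.cos(th),-np.sin(th)],[np.sin(th),np.cos(th)]])
    t=bm-R@am; return t,np.degrees(th),(a@R.T+t-b)
E
python3 - <<'E'
from h import *
im=cv2.imread('pics/top0.png')[:,:,::-1].copy()
box=(286,170,373,229)
print(*fitblob(im,WHITE,box,.013),sep='\n'); print(*fitblob(im,RED,box,.013,minA=20),sep='\n')
c=np.array([[397,13],[347,497],[52,465]])/6-.5+[210.,130.]
w=back('top',c,.02)[:,:2]*1000; t,th,r=rigid([[90,-85],[-190,-85],[-190,85]],w); print('gauge',t,th,r.round(1).tolist())
R=np.array([[np.cos(np.radians(th)),-np.sin(np.radians(th))],[np.sin(np.radians(th)),np.cos(np.radians(th))]])
print('knob',fitblob(im,RED,(235,135,265,170),.16))
# side-view knob
s=cv2.imread('pics/side0.png')[:,:,::-1].copy()
print('proj knob in side',proj('side',[*(t/1000),.16]), 'top',proj('top',[*(t/1000),.16]))
m=mask_hsv(s,RED)[140:175,275:305]; ys,xs=np.nonzero(m); print('side red',xs.mean()+275,ys.mean()+140,xs.min()+275,xs.max()+275,ys.min()+140,ys.max()+140)
# logger box, ball
print('ball',fitblob(im,lambda h,s,v:(h>4)&(h<18)&(s>140)&(v>120),(288,140,312,160),.094,minA=20))
print('logger',fitblob(im,lambda h,s,v:(h>100)&(h<125)&(s>120),(280,132,316,166),.045))
print('rackbars',fitblob(im,lambda h,s,v:(v<75),(94,175,193,190),.06),fitblob(im,lambda h,s,v:(v<75),(94,204,193,220),.06))
E
```

```text
(array([ 497.8, -214.8]), np.float64(0.18), array([ 48.2, 182.9]))
(array([ 495.4, -314. ]), np.float64(-3.13), array([ 47.5, 185. ]))
(array([ 508.4, -420.7]), np.float64(-3.7), array([ 46.7, 184.3]))
(array([ 557.6, -206.3]), np.float64(-71.31), array([8.6, 8.6]))
(array([ 548.3, -325.6]), np.float64(-9.84), array([9.5, 9.5]))
(array([ 573.5, -424.7]), np.float64(-83.86), array([ 9.5, 10.4]))
gauge [641.56796246 -32.42484173] -4.487064151540758 [[0.7, -0.4], [-0.1, -0.6], [-0.5, 1.0]]
knob [(array([640.7, -33.1]), np.float64(-56.13), array([38.7, 39.1]))]
proj knob in side [[288.59522248 152.75245448]] top [[248.87887835 148.1583459 ]]
side red 288.7792207792208 153.6883116883117 284 294 150 158
ball [(array([ 641.4, -202.7]), np.float64(0.33), array([10.6, 11.6]))]
logger [(array([ 661.7, -199.4]), np.float64(-82.59), array([54.7, 69.3]))]
rackbars [(array([526.2, 405.4]), np.float64(-87.02), array([ 25. , 125.4])), (array([526.3, 334.8]), np.float64(-86.67), array([ 4.2, 29.1])), (array([531., 262.]), np.float64(-87.68), array([ 6.7, 96.4]))] [(array([430.7, 399. ]), np.float64(-87.6), array([ 23.6, 132.4])), (array([434.4, 303.7]), np.float64(84.36), array([ 7.6, 42.1]))]
```

```bash
cat >> h.py <<'E'
from scipy.spatial.transform import Rotation as Ro
def state():
    o=ctrl.get_obs(); M=Ro.from_rotvec(o['tool_rot']).as_matrix(); y=np.degrees(np.arctan2(M[1,1],M[0,1]))
    print('t',round(o['t'],2),'tcp',(o['tool_pos']*1000).round(1),'ydir',y.round(2),'down',M[:,2].round(3),'F',o['contact_force'].round(1),'open',round(o['opening']*1000,1),'grip',round(o['grip_force'],1))
    return o['tool_pos']*1000,y
def d(*targets):
    """targets (x,y,z mm, ydir deg) -> shift/turn in move units from present pose"""
    p,y=state()
    for t in targets: print(t,'-> shift',((np.array(t[:3])-p)/400).round(4).tolist(),'turn z',round((t[3]-y)/180,4))
E
python3 - <<'E'
from h import *
im=cv2.imread('pics/top0.png')[:,:,::-1].copy()
g=im.max(2)
# rack: dark pixels per side row-fit of bars
b=cv2.resize(im[174:224,90:196],None,fx=7,fy=7,interpolation=cv2.INTER_CUBIC); cv2.imwrite('pics/rack.png',b[:,:,::-1])
for (y0,y1) in((177,191),(205,220)):
    m=(g[y0:y1,94:194]<90); ys,xs=np.nonzero(m); print(xs.min()+94,xs.max()+94,[ (int(x+94),np.nonzero(m[:,x])[0].min()+y0,np.nonzero(m[:,x])[0].max()+y0) for x in range(10,92,10)])
d((600,-206,250,95),(600,-206,78,95))
E
```

```text
98 188 [(104, np.int64(181), np.int64(185)), (114, np.int64(181), np.int64(186)), (124, np.int64(181), np.int64(185)), (134, np.int64(181), np.int64(185)), (144, np.int64(181), np.int64(184)), (154, np.int64(181), np.int64(184)), (164, np.int64(180), np.int64(184)), (174, np.int64(180), np.int64(184)), (184, np.int64(180), np.int64(184))]
98 188 [(104, np.int64(212), np.int64(214)), (114, np.int64(211), np.int64(215)), (124, np.int64(211), np.int64(214)), (134, np.int64(211), np.int64(214)), (144, np.int64(211), np.int64(213)), (154, np.int64(211), np.int64(214)), (164, np.int64(211), np.int64(213)), (174, np.int64(210), np.int64(213)), (184, np.int64(213), np.int64(214))]
t 0.1 tcp [256.7 569.2 230.2] ydir 65.72 down [-0.001 -0.002 -1.   ] F [-0.  -0.3 -0.6] open 85.4 grip 0.0
(600, -206, 250, 95) -> shift [0.8582, -1.9381, 0.0495] turn z 0.1627
(600, -206, 78, 95) -> shift [0.8582, -1.9381, -0.3805] turn z 0.1627
```

View pics/rack.png

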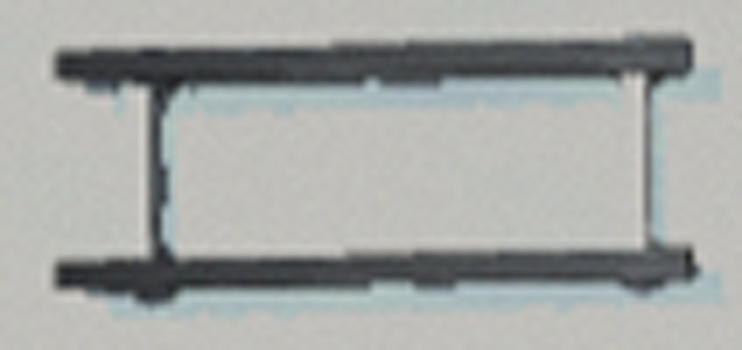

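```bash
python3 - <<'E'
from h import *
c=np.array([[55,50],[690,38],[55,261],[690,248]])/7-.5+[90.,174.]
w=back('top',c,.06)[:,:2]*1000; print(w.round(1).tolist()); t,th,r=rigid([[57,150],[57,-150],[-43,150],[-43,-150]],w); print('rack',t,th,r.round(1).tolist())
c=np.array([[470,72],[592,64],[596,155],[473,172]])/6-.5+[210.,130.]
w=back('top',c,.045)[:,:2]*1000; print(w.round(1).tolist()); t,th,r=rigid([[28,35],[28,-35],[-28,-35],[-28,35]],w); print('logger',t,th,r.round(1).tolist())
E
```

```text
[[535.0, 468.1], [548.9, 166.9], [434.8, 463.4], [449.0, 163.4]]
rack [484.91722391 315.13560326] 2.637150529929047 [[-0.0, -0.5], [-0.1, 1.0], [0.2, -0.4], [-0.1, -0.1]]
[[686.5, -164.2], [693.0, -233.0], [641.3, -236.2], [629.8, -167.1]]
logger [ 662.6352307  -200.10401176] 5.8174322277276485 [[0.4, 1.7], [1.1, 0.9], [-3.0, -1.6], [1.5, -1.0]]
```

jog_arm(deltas=[[1, [0.2, -0.45, 0.05], [0, 0, 0.04]], [1, [0.2, -0.45, 0.05], [0, 0, 0.08]], [1, [0.2, -0.45, 0.05], [0, 0, 0.12]], [1, [0.43, -0.97, 0.05], [0, 0, 0.163]], [1, [0.43, -0.97, 0.05], [0, 0, 0.163]], [1, [0.43, -0.97, 0.05], [0, 0, 0.163]], [1, [0.43, -0.97, 0.05], [0, 0, 0.163]], [1, [0.43, -0.97, 0.05], [0, 0, 0.163]], [1, [0.43, -0.97, 0.05], [0, 0, 0.163]], [1, [0.43, -0.97, 0.05], [0, 0, 0.163]], [1, [0.43, -0.97, 0.05], [0, 0, 0.163]], [1, [0.43, -0.97, 0.05], [0, 0, 0.163]]])

```text
t: 1.1
tool_pos: [0.4299, 0.1789, 0.251]
tool_rot: [0.13, -3.139, 0.001]
contact_force: [0.9, -0.4, -0.0]
opening: 0.0002
grip_force: 0.0
```

jog_arm(deltas=[[1, [0.42, -0.97, 0], [0, 0, 0]], [1, [0.42, -0.97, 0], [0, 0, 0]], [1, [0.42, -0.97, 0], [0, 0, 0]], [1, [0.42, -0.97, 0], [0, 0, 0]], [1, [0.42, -0.97, 0], [0, 0, 0]], [1, [0.42, -0.97, 0], [0, 0, 0]], [1, [0.42, -0.97, 0], [0, 0, 0]], [1, [0.42, -0.97, 0], [0, 0, 0]], [1, [0.42, -0.97, 0], [0, 0, 0]], [1, [0.42, -0.97, 0], [0, 0, 0]], [1, [0.42, -0.97, 0], [0, 0, 0]], [1, [0.42, -0.97, 0], [0, 0, 0]]])

```text
t: 2.1
tool_pos: [0.5975, -0.2073, 0.2499]
tool_rot: [0.135, -3.137, -0.002]
contact_force: [0.2, 0.2, -0.3]
opening: 0.0
grip_force: 0.0
```

```bash
python3 - <<'E'
from h import *
d((600,-206,250,95),(600,-206,78,95))
E
```

```text
t 2.1 tcp [ 597.5 -207.3  249.9] ydir 94.94 down [-0.002  0.001 -1.   ] F [ 0.2  0.2 -0.3] open 0.0 grip 0.0
(600, -206, 250, 95) -> shift [0.0063, 0.0033, 0.0002] turn z 0.0003
(600, -206, 78, 95) -> shift [0.0063, 0.0033, -0.4298] turn z 0.0003
```

jog_arm(deltas=[[1, [0.006, 0.003, -0.1], [0, 0, 0]], [1, [0.006, 0.003, -0.2], [0, 0, 0]], [1, [0.006, 0.003, -0.3], [0, 0, 0]], [1, [0.006, 0.003, -0.4], [0, 0, 0]], [1, [0.006, 0.003, -0.43], [0, 0, 0]], [1, [0.006, 0.003, -0.43], [0, 0, 0]]])

```text
t: 2.6
tool_pos: [0.5961, -0.2016, 0.0743]
tool_rot: [0.141, -3.13, -0.008]
contact_force: [-0.0, 0.1, 0.4]
opening: -0.0
grip_force: 0.0
```

jog_arm(deltas=[[1, [0.04, 0.004, 0], [0, 0, 0]], [1, [0.06, 0.006, 0], [0, 0, 0]], [1, [0.08, 0.008, 0], [0, 0, 0]], [1, [0.09, 0.009, 0], [0, 0, 0]], [1, [0.1, 0.01, 0], [0, 0, 0]], [1, [0.11, 0.011, 0], [0, 0, 0]], [1, [0.12, 0.012, 0], [0, 0, 0]], [1, [0.13, 0.013, 0], [0, 0, 0]], [1, [0.14, 0.014, 0], [0, 0, 0]], [1, [0.14, 0.014, 0], [0, 0, 0]]])

```text
t: 3.43
tool_pos: [0.6559, -0.1995, 0.079]
tool_rot: [-0.139, 3.138, 0.0]
contact_force: [-0.4, -0.5, 0.7]
opening: -0.0001
grip_force: 0.2
```

jog_arm(deltas=[[1, [0.01, 0.001, 0], [0, 0, 0]], [1, [0.015, 0.0015, 0], [0, 0, 0]], [1, [0.02, 0.002, 0], [0, 0, 0]], [1, [0.02, 0.002, 0], [0, 0, 0]]])

```text
t: 3.77
tool_pos: [0.6636, -0.1985, 0.079]
tool_rot: [0.139, -3.138, -0.001]
contact_force: [-1.5, 0.1, 0.2]
opening: -0.0001
grip_force: 0.4
```

```bash
python3 - <<'E'
from h import *
state(); s=snap('side','s1'); a=cv2.resize(s[165:235,280:380],None,fx=6,fy=6,interpolation=cv2.INTER_CUBIC); cv2.imwrite('pics/s1c.png',a[:,:,::-1])
for th in(-.5,.0,.5):
    c,sn=np.cos(np.radians(5.8)),np.sin(np.radians(5.8)); x=50*np.sin(th); print(th,((proj('side',[.6626+x*c/1000,-.2001+x*sn/1000,.05+.05*np.cos(th)])-[280,165])*6+3).round(0))
E
```

```text
t 3.77 tcp [ 663.6 -198.5   79. ] ydir 95.06 down [-0.  0. -1.] F [-1.5  0.1  0.2] open -0.1 grip 0.4
-0.5 [[271. 177.]]
0.0 [[298. 145.]]
0.5 [[321. 127.]]
```

View pics/s1c.png

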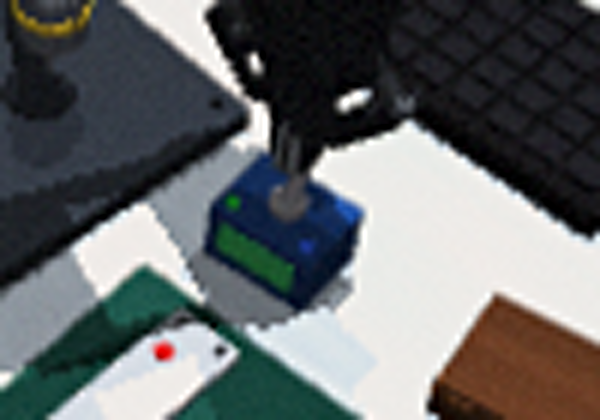

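The fingers hide the toggle, so the ball is beyond them. I'll push on by millimetres until the force rises.

jog_arm(deltas=[[1, [0.004, 0, 0], [0, 0, 0]], [1, [0.008, 0.001, 0], [0, 0, 0]], [1, [0.008, 0.001, 0], [0, 0, 0]]])

```text
t: 4.07
tool_pos: [0.6645, -0.1985, 0.0789]
tool_rot: [0.138, -3.132, -0.001]
contact_force: [-9.0, -0.1, 2.8]
opening: -0.0001
grip_force: 4.5
```

jog_arm(deltas=[[1, [0.004, 0, 0], [0, 0, 0]], [1, [0.008, 0.001, 0], [0, 0, 0]], [1, [0.008, 0.001, 0], [0, 0, 0]]])

```text
t: 4.32
tool_pos: [0.665, -0.1985, 0.0787]
tool_rot: [0.138, -3.125, -0.001]
contact_force: [-17.7, -1.2, 8.8]
opening: -0.0003
grip_force: 9.8
```

jog_arm(deltas=[[1, [-0.05, -0.005, 0], [0, 0, 0]], [1, [-0.1, -0.01, 0], [0, 0, 0]], [1, [-0.1, -0.01, 0.1], [0, 0, 0]], [1, [-0.1, -0.01, 0.2], [0, 0, 0]], [1, [-0.1, -0.01, 0.3], [0, 0, 0]], [1, [-0.1, -0.01, 0.4], [0, 0, 0]], [-1, [-0.4, 0.5, 0.43], [0, 0, -0.02]], [-1, [-0.4, 0.5, 0.43], [0, 0, -0.028]], [-1, [-0.4, 0.5, 0.43], [0, 0, -0.028]], [-1, [-0.4, 0.5, 0.43], [0, 0, -0.028]], [-1, [-0.4, 0.5, 0.43], [0, 0, -0.028]], [-1, [-0.4, 0.5, 0.43], [0, 0, -0.028]]])

```text
t: 5.32
tool_pos: [0.5086, 0.0046, 0.2521]
tool_rot: [-0.002, 3.139, 0.001]
contact_force: [-0.2, 0.9, 0.5]
opening: 0.0722
grip_force: 0.0
```

jog_arm(deltas=[[-1, [0, 0.1, 0], [0, 0, 0]], [-1, [0, 0.2, 0], [0, 0, 0]], [-1, [0, 0.2, 0], [0, 0, 0]], [-1, [0, 0.2, 0], [0, 0, 0]]])

```text
t: 5.65
tool_pos: [0.5099, 0.0839, 0.252]
tool_rot: [-0.007, 3.14, 0.0]
contact_force: [-0.9, 0.2, -0.4]
opening: 0.0855
grip_force: 0.0
```

```bash
cat >> h.py <<'E'
def mat(im):
    box=(286,170,373,229)
    for r in fitblob(im,WHITE,box,.013)+fitblob(im,RED,box,.013,minA=20): print(r[0],round(float(r[1]),2),r[2])
E
python3 - <<'E'
from h import *
im=snap('top','t2'); mat(im)
a=im[100:240,220:400]; cv2.imwrite('pics/t2c.png',cv2.resize(a,None,fx=4,fy=4,interpolation=cv2.INTER_CUBIC)[:,:,::-1])
print('ball',fitblob(im,lambda h,s,v:(h>4)&(h<18)&(s>140)&(v>120),(288,130,312,160),.094,minA=20))
p=np.array([497.8,-214.8])-35*np.array([1,.003])
d((*p,80,90.2),(*p,3,90.2))
E
```

```text
[ 497.6 -214.8] 0.24 [ 48.4 183.8]
[ 495.3 -313.7] -3.16 [ 48.7 185. ]
[ 508.6 -420.9] -3.71 [ 47.9 185.1]
[ 557.7 -206.3] 51.49 [7.9 9.1]
[ 548.3 -325.6] -9.84 [9.5 9.5]
[ 573.5 -424.7] 81.61 [ 9.5 10.4]
ball [(array([ 687. , -198.4]), np.float64(-36.38), array([11.5, 11.6]))]
t 5.7 tcp [510.1  82.7 251.8] ydir 90.13 down [ 0.001 -0.    -1.   ] F [ 0.2 -0.2 -0.2] open 85.4 grip 0.0
(np.float64(462.8), np.float64(-214.905), 80, 90.2) -> shift [-0.1181, -0.7439, -0.4294] turn z 0.0004
(np.float64(462.8), np.float64(-214.905), 3, 90.2) -> shift [-0.1181, -0.7439, -0.6219] turn z 0.0004
```

View pics/t2c.png

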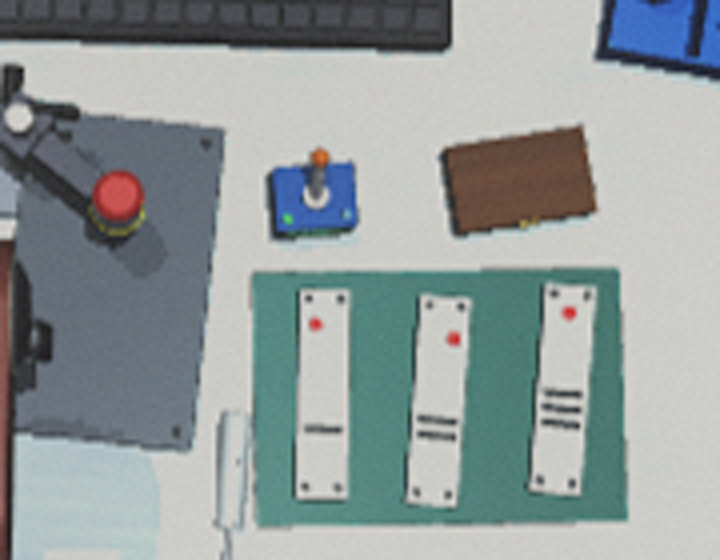

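The toggle is fully on (ball at (320,158) in the crop) and the plates haven't moved. Next I'll grasp plate1 with the fingers only partly open, because the screwdriver is close.

jog_arm(deltas=[[-0.4, [-0.03, -0.1, 0], [0, 0, 0]], [-0.4, [-0.05, -0.2, 0], [0, 0, 0]], [-0.4, [-0.08, -0.3, 0], [0, 0, 0]], [-0.4, [-0.1, -0.4, 0], [0, 0, 0]], [-0.4, [-0.118, -0.5, 0], [0, 0, 0]], [-0.4, [-0.118, -0.6, 0], [0, 0, 0]], [-0.4, [-0.118, -0.7, -0.1], [0, 0, 0]], [-0.4, [-0.118, -0.744, -0.2], [0, 0, 0]], [-0.4, [-0.118, -0.744, -0.3], [0, 0, 0]], [-0.4, [-0.118, -0.744, -0.4], [0, 0, 0]], [-0.4, [-0.118, -0.744, -0.48], [0, 0, 0]], [-0.4, [-0.118, -0.744, -0.48], [0, 0, 0]]])

```text
t: 6.7
tool_pos: [0.456, -0.2136, 0.0504]
tool_rot: [-0.005, -3.128, -0.014]
contact_force: [-0.9, 1.4, -1.9]
opening: 0.06
grip_force: 0.0
```

```bash
python3 - <<'E'
from h import *
d((462.8,-214.9,3,90.2))
E
```

```text
t 6.7 tcp [ 456.  -213.6   50.4] ydir 89.82 down [-0.014  0.009 -1.   ] F [-0.9  1.4 -1.9] open 60.0 grip 0.0
(462.8, -214.9, 3, 90.2) -> shift [0.0169, -0.0032, -0.1185] turn z 0.0021
```

jog_arm(deltas=[[-0.4, [0, 0, -0.05], [0, 0, 0]], [-0.4, [0, 0, -0.09], [0, 0, 0]], [-0.4, [0, 0, -0.12], [0, 0, 0]], [-0.4, [0, 0, -0.142], [0, 0, 0]], [-0.4, [0, 0, -0.142], [0, 0, 0]], [-0.4, [0, 0, -0.142], [0, 0, 0]], [0.3, [0, 0, -0.142], [0, 0, 0]], [0.3, [0, 0, -0.142], [0, 0, 0]], [0.3, [0, 0, -0.142], [0, 0, 0]], [0.3, [0, 0, -0.142], [0, 0, 0]], [0.3, [0, 0, -0.142], [0, 0, 0]], [0.3, [0, 0, -0.142], [0, 0, 0]]], squeeze=60)

```text
t: 7.7
tool_pos: [0.4639, -0.2163, 0.0044]
tool_rot: [-0.001, 3.139, -0.003]
contact_force: [-0.7, 0.2, 6.5]
opening: 0.0418
grip_force: 61.6
```

```bash
python3 - <<'E'
from h import *
state()
E
```

```text
t 7.7 tcp [ 463.9 -216.3    4.4] ydir 90.03 down [ 0.002 -0.002 -1.   ] F [-0.7  0.2  6.5] open 41.8 grip 61.6
```

jog_arm(deltas=[[0.3, [0, 0, 0.02], [0, 0, 0]], [0.3, [0, 0, 0.06], [0, 0, 0]], [0.3, [0, 0, 0.12], [0, 0, 0]], [0.3, [0, 0, 0.17], [0, 0, 0]], [0.3, [0, 0.03, 0.2], [0, 0, 0]], [0.3, [0, 0.08, 0.2], [0, 0, -0.01]], [0.3, [0.01, 0.14, 0.2], [0, 0, -0.02]], [0.3, [0.02, 0.2, 0.2], [0, 0, -0.026]], [0.3, [0.02, 0.27, 0.2], [0, 0, -0.026]], [0.3, [0.02, 0.34, 0.2], [0, 0, -0.026]], [0.3, [0.02, 0.4, 0.2], [0, 0, -0.026]], [0.3, [0.02, 0.44, 0.2], [0, 0, -0.026]]])

```text
t: 8.7
tool_pos: [0.4695, -0.0372, 0.0821]
tool_rot: [-0.125, -3.138, -0.001]
contact_force: [0.2, -0.0, -2.7]
opening: 0.0422
grip_force: 61.2
```

jog_arm(deltas=[[0.3, [0, 0.028, 0], [0, 0, 0]], [0.3, [0, 0.028, 0], [0, 0, 0]], [0.3, [0, 0.028, -0.04], [0, 0, 0]], [0.3, [0, 0.028, -0.08], [0, 0, 0]], [0.3, [0, 0.028, -0.11], [0, 0, 0]], [0.3, [0, 0.028, -0.13], [0, 0, 0]], [0.3, [0, 0.028, -0.13], [0, 0, 0]], [0.3, [0, 0.028, -0.13], [0, 0, 0]]])

```text
t: 9.37
tool_pos: [0.4704, -0.0288, 0.0303]
tool_rot: [-0.129, -3.138, 0.0]
contact_force: [0.0, 0.1, -1.7]
opening: 0.0419
grip_force: 61.2
```

```bash
python3 - <<'E'
from h import *
state(); im=snap('top','t3'); s=snap('side','s3')
a=cv2.resize(im[130:240,200:310],None,fx=4,fy=4,interpolation=cv2.INTER_CUBIC);b=cv2.resize(s[120:230,200:310],None,fx=4,fy=4,interpolation=cv2.INTER_CUBIC)
cv2.imwrite('pics/x3.png',np.hstack([a[:400,:400],b[:400,:400]])[:,:,::-1])
E
```

```text
t 9.37 tcp [470.4 -28.8  30.3] ydir 85.3 down [-0.001  0.    -1.   ] F [ 0.   0.1 -1.7] open 41.9 grip 61.2
```

View pics/x3.png

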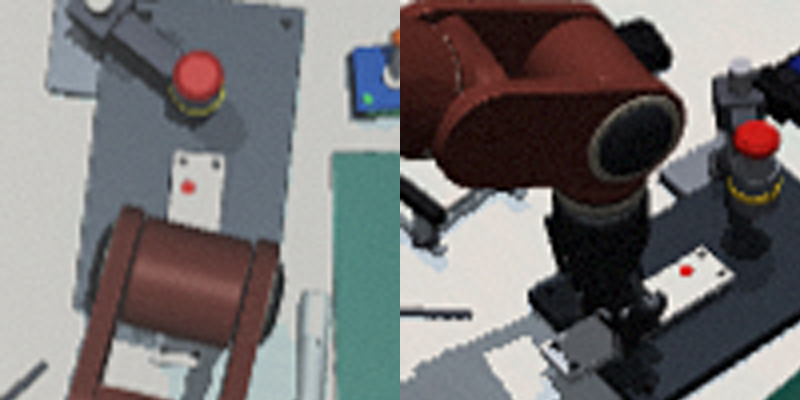

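The plate hangs level over the anvil with its spot at about (247,177) in the full top image. I'll lower it and measure the spot there.

jog_arm(deltas=[[0.3, [0, 0, -0.01], [0, 0, 0]], [0.3, [0, 0, -0.018], [0, 0, 0]], [0.3, [0, 0, -0.021], [0, 0, 0]], [0.3, [0, 0, -0.021], [0, 0, 0]], [0.3, [0, 0, -0.021], [0, 0, 0]]])

```text
t: 9.88
tool_pos: [0.4706, -0.0283, 0.0221]
tool_rot: [-0.128, -3.139, 0.0]
contact_force: [0.3, -0.1, -1.6]
opening: 0.0419
grip_force: 61.3
```

```bash
cat >> h.py <<'E'
G=np.array([641.,-33.])
def spot_on_anvil(im,z=.03):
    S=4;x0,y0,x1,y1=232,160,265,190; c=cv2.resize(im[y0:y1,x0:x1],None,fx=S,fy=S,interpolation=cv2.INTER_CUBIC)
    m=mask_hsv(c,RED); n,l,st,ce=cv2.connectedComponentsWithStats(m)
    for i in range(1,n):
        if st[i,4]>15:
            w=back('top',(ce[i]+.5)/S-.5+[x0,y0],z)[0,:2]*1000; print('spot',w.round(1),'area',st[i,4],'to G: shift',((G-w)/400).round(4))
E
python3 - <<'E'
from h import *
state(); spot_on_anvil(snap('top','t4'))
E
```

```text
t 9.88 tcp [470.6 -28.3  22.1] ydir 85.34 down [-0. -0. -1.] F [ 0.3 -0.1 -1.6] open 41.9 grip 61.3
spot [565.  -26.5] area 101 to G: shift [ 0.1899 -0.0162]
spot [524.1  18.1] area 37 to G: shift [ 0.2924 -0.1278]
```

jog_arm(deltas=[[0.3, [0.0, 0.0, -0.003], [0, 0, 0]], [0.3, [0.03, -0.002, -0.003], [0, 0, 0]], [0.3, [0.07, -0.005, -0.003], [0, 0, 0]], [0.3, [0.11, -0.009, -0.003], [0, 0, 0]], [0.3, [0.15, -0.012, -0.003], [0, 0, 0]], [0.3, [0.18, -0.015, -0.003], [0, 0, 0]], [0.3, [0.19, -0.016, -0.003], [0, 0, 0]], [0.3, [0.19, -0.016, -0.003], [0, 0, 0]], [0.3, [0.19, -0.016, -0.003], [0, 0, 0]]])

```text
t: 10.68
tool_pos: [0.5472, -0.0348, 0.0214]
tool_rot: [0.127, 3.137, -0.001]
contact_force: [2.9, 0.3, 0.1]
opening: 0.042
grip_force: 61.6
```

```bash
python3 - <<'E'
from h import *
state(); s=snap('side','s5')
b=cv2.resize(s[130:205,240:330],None,fx=8,fy=8,interpolation=cv2.INTER_CUBIC)
cv2.imwrite('pics/x5.png',b[:,:,::-1])
print((proj('side',[[.6413,-.0327,.03],[.6413,-.0327,.042]])-[240,130])*8+3.5)
E
```

```text
t 10.68 tcp [547.2 -34.8  21.4] ydir 85.35 down [ 0.002 -0.    -1.   ] F [2.9 0.3 0.1] open 42.0 grip 61.6
[[380.86425545 394.61364386]
 [381.84903308 376.64041042]]
```

View pics/x5.png

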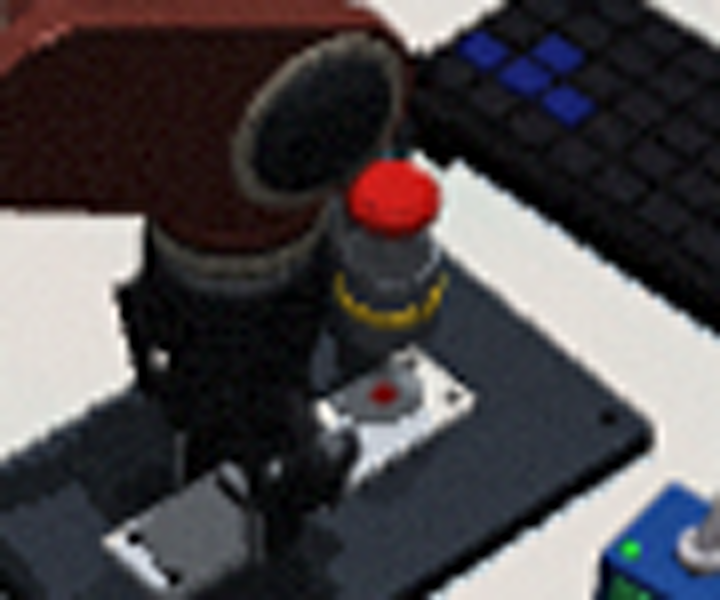

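The spot sits at (383,394) in the crop against a predicted stylus foot of (381,395), so it is right under the stylus. Release and retreat.

jog_arm(deltas=[[-0.3, [0, 0, 0], [0, 0, 0]], [-0.3, [0, 0, 0], [0, 0, 0]], [-0.3, [0, 0, 0], [0, 0, 0]], [-0.3, [0, 0, 0], [0, 0, 0]], [-0.3, [0, 0, 0.05], [0, 0, 0]], [-0.3, [0, 0, 0.1], [0, 0, 0]], [-0.3, [-0.1, 0.01, 0.15], [0, 0, 0]], [-0.3, [-0.15, 0.012, 0.24], [0, 0, 0]], [1, [-0.2, 0.015, 0.34], [0, 0, 0]], [1, [-0.2, 0.015, 0.44], [0, 0, 0]], [1, [-0.2, 0.015, 0.48], [0, 0, 0]], [1, [-0.2, 0.015, 0.48], [0, 0, 0]]])

```text
t: 11.73
tool_pos: [0.4692, -0.0293, 0.2198]
tool_rot: [0.127, 3.127, -0.003]
contact_force: [1.1, -1.0, 0.3]
opening: 0.0073
grip_force: 0.0
```

jog_arm(deltas=[[1, [0, 0, 0], [0, 0, 0]], [1, [0, 0, 0], [0, 0, 0]]])

```text
t: 11.9
tool_pos: [0.4659, -0.0285, 0.2116]
tool_rot: [-0.128, -3.137, -0.001]
contact_force: [-0.5, -1.0, 0.2]
opening: 0.0002
grip_force: 0.0
```

```bash
python3 - <<'E'
from h import *
d((641.2,-32.8,200,85.5),(641.2,-32.8,165,85.5))
im=snap('top','t6'); spot_on_anvil(im)
print(fitblob(im,WHITE,(232,165,270,225),.03))
E
```

```text
t 11.9 tcp [465.9 -28.5 211.6] ydir 85.34 down [-0.002  0.    -1.   ] F [-0.5 -1.   0.2] open 0.2 grip 0.0
(641.2, -32.8, 200, 85.5) -> shift [0.4383, -0.0107, -0.029] turn z 0.0009
(641.2, -32.8, 165, 85.5) -> shift [0.4383, -0.0107, -0.1165] turn z 0.0009
spot [5.255e+02 4.000e-01] area 436 to G: shift [ 0.2886 -0.0834]
spot [523.3 -28.7] area 72 to G: shift [ 0.2943 -0.0107]
[(array([420.7,  -5.1]), np.float64(86.8), array([40.5, 57.5])), (array([474.5, -30.7]), np.float64(77.71), array([ 26.5, 101.8])), (array([511.9, -34.8]), np.float64(77.65), array([ 28.2, 107.4])), (array([576.5, -37.3]), np.float64(-0.04), array([47.7, 64.7])), (array([414.6, -57.4]), np.float64(-54.98), array([24.5, 30.4])), (array([ 497.3, -100.5]), np.float64(4.22), array([15.3, 28.9])), (array([ 417.8, -102.8]), np.float64(-7.04), array([13.5, 30.4]))]
```

jog_arm(deltas=[[1, [0.08, -0.002, -0.01], [0, 0, 0]], [1, [0.17, -0.005, -0.02], [0, 0, 0]], [1, [0.26, -0.007, -0.03], [0, 0, 0]], [1, [0.34, -0.009, -0.04], [0, 0, 0]], [1, [0.4, -0.011, -0.046], [0, 0, 0]], [1, [0.436, -0.012, -0.06], [0, 0, 0]], [1, [0.436, -0.012, -0.08], [0, 0, 0]], [1, [0.436, -0.012, -0.1], [0, 0, 0]], [1, [0.436, -0.012, -0.115], [0, 0, 0]], [1, [0.436, -0.012, -0.121], [0, 0, 0]], [1, [0.436, -0.012, -0.121], [0, 0, 0]], [1, [0.436, -0.012, -0.121], [0, 0, 0]]])

```text
t: 12.95
tool_pos: [0.6404, -0.0335, 0.1646]
tool_rot: [-0.128, -3.139, 0.0]
contact_force: [-0.8, 1.0, 0.5]
opening: 0.0003
grip_force: 0.0
```

jog_arm(deltas=[[1, [0, 0, -0.01], [0, 0, 0]], [1, [0, 0, -0.02], [0, 0, 0]], [1, [0, 0, -0.03], [0, 0, 0]], [1, [0, 0, -0.04], [0, 0, 0]], [1, [0, 0, -0.046], [0, 0, 0]], [1, [0, 0, -0.052], [0, 0, 0]], [1, [0, 0, -0.052], [0, 0, 0]]])

```text
t: 13.53
tool_pos: [0.6416, -0.0337, 0.1448]
tool_rot: [0.128, 3.138, -0.0]
contact_force: [-1.4, -0.4, 7.9]
opening: 0.0001
grip_force: 4.0
```

Nearly down. I'll press on in small steps to the stop.

jog_arm(deltas=[[1, [0, 0, -0.004], [0, 0, 0]], [1, [0, 0, -0.008], [0, 0, 0]], [1, [0, 0, -0.012], [0, 0, 0]], [1, [0, 0, -0.012], [0, 0, 0]], [1, [0, 0, -0.012], [0, 0, 0]]])

```text
t: 13.95
tool_pos: [0.6417, -0.0337, 0.142]
tool_rot: [0.128, 3.138, -0.001]
contact_force: [-5.1, 0.6, 13.2]
opening: -0.0003
grip_force: 6.6
```

jog_arm(deltas=[[1, [0, 0, -0.002], [0, 0, 0]], [1, [0, 0, -0.004], [0, 0, 0]], [1, [0, 0, -0.004], [0, 0, 0]], [1, [0, 0, -0.004], [0, 0, 0]]])

```text
t: 14.28
tool_pos: [0.6417, -0.0336, 0.1419]
tool_rot: [0.127, 3.138, -0.001]
contact_force: [-8.3, 1.8, 18.6]
opening: -0.0
grip_force: 9.4
```

Fully down on its stop: z stays at 142 mm while the force rises to 18.6 N. Let it up and go back for plate1.

jog_arm(deltas=[[1, [0, 0, 0.03], [0, 0, 0]], [1, [0, 0, 0.08], [0, 0, 0]], [1, [0, 0, 0.14], [0, 0, 0]], [-0.35, [-0.06, -0.001, 0.16], [0, 0, 0]], [-0.35, [-0.15, -0.002, 0.16], [0, 0, 0]], [-0.35, [-0.22, -0.003, 0.13], [0, 0, 0]], [-0.35, [-0.235, -0.003, 0.07], [0, 0, 0]], [-0.35, [-0.235, -0.003, -0.01], [0, 0, 0]], [-0.35, [-0.235, -0.003, -0.09], [0, 0, 0]], [-0.35, [-0.235, -0.003, -0.16], [0, 0, 0]], [-0.35, [-0.235, -0.003, -0.22], [0, 0, 0]], [-0.35, [-0.235, -0.003, -0.22], [0, 0, 0]]])

```text
t: 15.28
tool_pos: [0.5417, -0.0337, 0.0425]
tool_rot: [-0.128, -3.127, -0.003]
contact_force: [-1.2, 0.3, -0.4]
opening: 0.0575
grip_force: 0.0
```

jog_arm(deltas=[[-0.35, [0, 0, 0], [0, 0, 0]], [-0.35, [0, 0, -0.03], [0, 0, 0]], [-0.35, [0, 0, -0.055], [0, 0, 0]], [-0.35, [0, 0, -0.069], [0, 0, 0]], [-0.35, [0, 0, -0.069], [0, 0, 0]], [-0.35, [0, 0, -0.069], [0, 0, 0]]])

```text
t: 15.78
tool_pos: [0.547, -0.0347, 0.0216]
tool_rot: [-0.128, -3.139, -0.0]
contact_force: [-0.5, 0.2, 0.6]
opening: 0.0576
grip_force: 0.0
```

```bash
python3 - <<'E'
from h import *
state()
E
```

```text
t 15.78 tcp [547.  -34.7  21.6] ydir 85.34 down [-0.  0. -1.] F [-0.5  0.2  0.6] open 57.6 grip 0.0
```

jog_arm(deltas=[[0.3, [0, 0, 0], [0, 0, 0]], [0.3, [0, 0, 0], [0, 0, 0]], [0.3, [0, 0, 0], [0, 0, 0]], [0.3, [0, 0, 0], [0, 0, 0]], [0.3, [0, 0, 0], [0, 0, 0]], [0.3, [-0.03, 0.002, 0.002], [0, 0, 0]], [0.3, [-0.07, 0.006, 0.003], [0, 0, 0]], [0.3, [-0.12, 0.01, 0.003], [0, 0, 0]], [0.3, [-0.16, 0.013, 0.003], [0, 0, 0]], [0.3, [-0.187, 0.015, 0.01], [0, 0, 0]], [0.3, [-0.187, 0.015, 0.05], [0, 0, 0]], [0.3, [-0.187, 0.015, 0.1], [0, 0, 0]]])

```text
t: 16.78
tool_pos: [0.4686, -0.028, 0.0589]
tool_rot: [-0.128, -3.132, -0.002]
contact_force: [0.7, 0.0, -1.2]
opening: 0.0417
grip_force: 61.2
```

jog_arm(deltas=[[0.3, [0, 0, 0.06], [0, 0, 0.01]], [0.3, [0, 0.03, 0.12], [0, 0, 0.02]], [0.3, [-0.01, 0.08, 0.16], [0, 0, 0.03]], [0.3, [-0.02, 0.14, 0.18], [0, 0, 0.0405]], [0.3, [-0.03, 0.21, 0.18], [0, 0, 0.0405]], [0.3, [-0.03, 0.28, 0.18], [0, 0, 0.0405]], [0.3, [-0.04, 0.35, 0.18], [0, 0, 0.0405]], [0.3, [-0.04, 0.42, 0.18], [0, 0, 0.0405]], [0.3, [-0.05, 0.49, 0.18], [0, 0, 0.0405]], [0.3, [-0.05, 0.56, 0.18], [0, 0, 0.0405]], [0.3, [-0.06, 0.63, 0.18], [0, 0, 0.0405]], [0.3, [-0.06, 0.7, 0.18], [0, 0, 0.0405]]])

```text
t: 17.78
tool_pos: [0.4466, 0.2523, 0.1323]
tool_rot: [0.072, -3.138, 0.001]
contact_force: [-0.0, -0.5, -2.2]
opening: 0.0419
grip_force: 61.3
```

jog_arm(deltas=[[0.3, [0, 0.06, 0], [0, 0, 0]], [0.3, [0, 0.12, 0], [0, 0, 0]], [0.3, [0, 0.17, 0], [0, 0, 0]], [0.3, [0, 0.2, 0], [0, 0, 0]], [0.3, [0, 0.22, 0], [0, 0, 0]], [0.3, [0, 0.22, 0], [0, 0, 0]], [0.3, [0, 0.22, 0], [0, 0, 0]], [0.3, [0, 0.22, 0], [0, 0, 0]]])

```text
t: 18.45
tool_pos: [0.4482, 0.3384, 0.1334]
tool_rot: [0.071, -3.14, 0.001]
contact_force: [-0.0, -0.3, -2.0]
opening: 0.0419
grip_force: 61.4
```

```bash
python3 - <<'E'
from h import *
d((447.3,402.6,75,92.64),(447.3,402.6,62,92.64))
E
```

```text
t 18.45 tcp [448.2 338.4 133.4] ydir 92.58 down [-0.    -0.001 -1.   ] F [-0.  -0.3 -2. ] open 41.9 grip 61.4
(447.3, 402.6, 75, 92.64) -> shift [-0.0021, 0.1606, -0.1459] turn z 0.0003
(447.3, 402.6, 62, 92.64) -> shift [-0.0021, 0.1606, -0.1784] turn z 0.0003
```

jog_arm(deltas=[[0.3, [-0.002, 0.05, 0], [0, 0, 0]], [0.3, [-0.002, 0.11, 0], [0, 0, 0]], [0.3, [-0.002, 0.15, -0.02], [0, 0, 0]], [0.3, [-0.002, 0.16, -0.06], [0, 0, 0]], [0.3, [-0.002, 0.16, -0.11], [0, 0, 0]], [0.3, [-0.002, 0.16, -0.14], [0, 0, 0]], [0.3, [-0.002, 0.16, -0.16], [0, 0, 0]], [0.3, [-0.002, 0.16, -0.172], [0, 0, 0]], [0.3, [-0.002, 0.16, -0.179], [0, 0, 0]], [0.3, [-0.002, 0.16, -0.179], [0, 0, 0]], [0.3, [-0.002, 0.16, -0.179], [0, 0, 0]], [0.3, [-0.002, 0.16, -0.179], [0, 0, 0]]])

```text
t: 19.45
tool_pos: [0.4481, 0.4035, 0.063]
tool_rot: [-0.072, 3.139, 0.001]
contact_force: [0.1, 0.6, -1.3]
opening: 0.0414
grip_force: 61.5
```

```bash
python3 - <<'E'
from h import *
state(); im=snap('top','t7'); s=snap('side','s7')
b=cv2.resize(s[90:200,130:250],None,fx=5,fy=5,interpolation=cv2.INTER_CUBIC)
cv2.imwrite('pics/x7.png',b[:,:,::-1])
E
```

```text
t 19.45 tcp [448.1 403.5  63. ] ydir 92.61 down [ 0.002  0.001 -1.   ] F [ 0.1  0.6 -1.3] open 41.4 grip 61.5
```

View pics/x7.png

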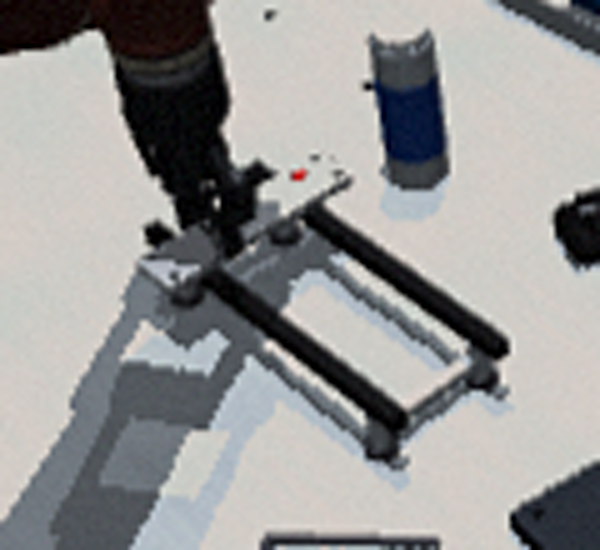

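Plate1 lies across both bars, with the bar ends showing behind it at (155,235) and (258,172). Lower the last millimetre, release and move back towards plate2.

jog_arm(deltas=[[0.3, [-0.001, -0.001, -0.003], [0, 0, 0]], [0.3, [-0.001, -0.001, -0.004], [0, 0, 0]], [-0.3, [-0.001, -0.001, -0.004], [0, 0, 0]], [-0.3, [-0.001, -0.001, -0.004], [0, 0, 0]], [-0.3, [-0.001, -0.001, -0.004], [0, 0, 0]], [-0.3, [-0.001, -0.001, -0.004], [0, 0, 0]], [-0.3, [0, 0, 0.03], [0, 0, 0]], [-0.3, [0, 0, 0.1], [0, 0, 0]], [-0.3, [0, 0, 0.2], [0, 0, 0]], [-0.3, [0, 0, 0.3], [0, 0, 0]], [-0.3, [0, -0.1, 0.4], [0, 0, 0]], [-0.3, [0, -0.2, 0.4], [0, 0, 0]]])

```text
t: 20.55
tool_pos: [0.4499, 0.3356, 0.2286]
tool_rot: [-0.078, 3.13, 0.01]
contact_force: [1.5, -0.1, 0.7]
opening: 0.0553
grip_force: 0.0
```

jog_arm(deltas=[[-0.4, [0, -0.1, 0], [0, 0, -0.01]], [-0.4, [0, -0.2, 0], [0, 0, -0.02]], [-0.4, [0, -0.3, 0], [0, 0, -0.03]], [-0.4, [0, -0.4, 0], [0, 0, -0.032]], [-0.4, [0, -0.5, 0], [0, 0, -0.032]], [-0.4, [0, -0.6, 0], [0, 0, -0.032]], [-0.4, [0, -0.7, 0], [0, 0, -0.032]], [-0.4, [0, -0.7, 0], [0, 0, -0.032]], [-0.4, [0, -0.7, 0], [0, 0, -0.032]], [-0.4, [0, -0.7, 0], [0, 0, -0.032]]])

```text
t: 21.38
tool_pos: [0.4475, 0.0532, 0.2208]
tool_rot: [0.087, 3.139, 0.001]
contact_force: [0.2, -0.1, 0.2]
opening: 0.0601
grip_force: 0.0
```

```bash
cat >> h.py <<'E'
RK=np.array([485.,315.])
def rackplates(im):
    u=lambda h,s,v:((v>196)&(s<40))|RED(h,s,v)
    for r in fitblob(im,u,(95,165,195,230),.07,minA=300)+fitblob(im,RED,(95,165,195,230),.07,minA=20): print('rack',r[0],round(float(r[1]),2),r[2])
E
python3 - <<'E'
from h import *
im=snap('top','t8'); mat(im)
cv2.imwrite('pics/x8.png',cv2.resize(im[160:240,90:200],None,fx=6,fy=6,interpolation=cv2.INTER_CUBIC)[:,:,::-1])
rackplates(im)
d((495.3-35*.9985,-313.7+35*.055,60,86.84),(495.3-35*.9985,-313.7+35*.055,3,86.84))
E
```

```text
[ 495.1 -313.8] -3.19 [ 48.3 184.9]
[ 508.2 -421. ] -3.72 [ 47.5 185. ]
[ 548.3 -325.6] -9.84 [9.5 9.5]
[ 573.5 -424.7] 84.79 [ 9.5 10.4]
rack [487.  313.3] -84.6 [214.1 330.5]
rack [483.8 276.4] -86.85 [ 78.6 182.1]
rack [513.3 172.9] -19.29 [15.4 41.5]
rack [540.7 417. ] -43.37 [ 9.4 10.5]
rack [484.5 160. ] 34.99 [11.9 14.3]
rack [491.9 149.9] 9.31 [ 8.8 15.9]
t 21.43 tcp [447.5  53.8 220.6] ydir 86.92 down [ 0.001  0.    -1.   ] F [ 1.3  0.9 -0.5] open 59.8 grip 0.0
(460.3525, -311.775, 60, 86.84) -> shift [0.0322, -0.9139, -0.4015] turn z -0.0004
(460.3525, -311.775, 3, 86.84) -> shift [0.0322, -0.9139, -0.544] turn z -0.0004
```

View pics/x8.png

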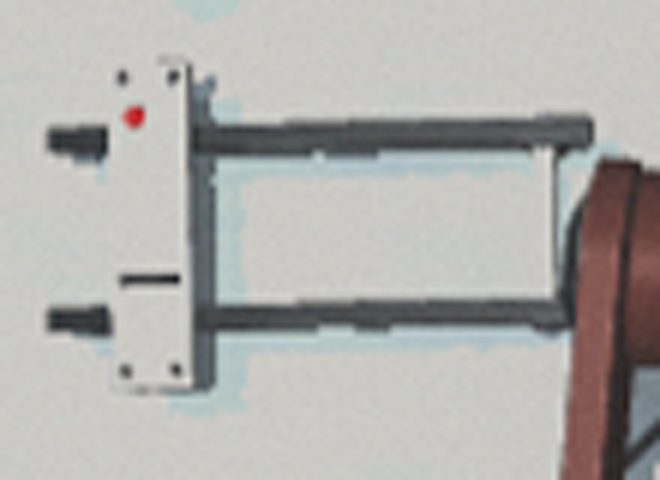

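Plate1 is square on the bars, with its spot within 1.5 mm of where it should be. Now plate2, which hasn't moved.

jog_arm(deltas=[[-0.4, [0, -0.08, 0], [0, 0, 0]], [-0.4, [0.01, -0.18, 0], [0, 0, 0]], [-0.4, [0.02, -0.28, 0], [0, 0, 0]], [-0.4, [0.03, -0.38, 0], [0, 0, 0]], [-0.4, [0.032, -0.48, 0], [0, 0, 0]], [-0.4, [0.032, -0.58, 0], [0, 0, 0]], [-0.4, [0.032, -0.68, 0], [0, 0, 0]], [-0.4, [0.032, -0.78, -0.05], [0, 0, 0]], [-0.4, [0.032, -0.87, -0.12], [0, 0, 0]], [-0.4, [0.032, -0.914, -0.2], [0, 0, 0]], [-0.4, [0.032, -0.914, -0.3], [0, 0, 0]], [-0.4, [0.032, -0.914, -0.4], [0, 0, 0]]])

```text
t: 22.43
tool_pos: [0.4618, -0.3129, 0.0592]
tool_rot: [0.084, 3.139, -0.002]
contact_force: [-0.1, 0.2, -0.6]
opening: 0.0596
grip_force: 0.0
```

jog_arm(deltas=[[-0.4, [0, 0, 0], [0, 0, 0]], [-0.4, [0, 0, 0], [0, 0, 0]], [-0.4, [0, 0, 0], [0, 0, 0]], [-0.4, [0, 0, 0], [0, 0, 0]]])

```text
t: 22.77
tool_pos: [0.4628, -0.3135, 0.0639]
tool_rot: [0.083, 3.136, -0.006]
contact_force: [0.3, -1.0, 1.4]
opening: 0.06
grip_force: 0.0
```

```bash
python3 - <<'E'
from h import *
d((460.35,-311.8,3.3,86.84))
E
```

```text
t 22.77 tcp [ 462.8 -313.5   63.9] ydir 86.96 down [ 0.005 -0.004 -1.   ] F [ 0.3 -1.   1.4] open 60.0 grip 0.0
(460.35, -311.8, 3.3, 86.84) -> shift [-0.0061, 0.0043, -0.1516] turn z -0.0007
```

jog_arm(deltas=[[-0.4, [0, 0, -0.05], [0, 0, 0]], [-0.4, [0, 0, -0.09], [0, 0, 0]], [-0.4, [0, 0, -0.12], [0, 0, 0]], [-0.4, [0, 0, -0.143], [0, 0, 0]], [-0.4, [0, 0, -0.143], [0, 0, 0]], [-0.4, [0, 0, -0.143], [0, 0, 0]], [0.3, [0, 0, -0.143], [0, 0, 0]], [0.3, [0, 0, -0.143], [0, 0, 0]], [0.3, [0, 0, -0.143], [0, 0, 0]], [0.3, [0, 0, -0.143], [0, 0, 0]], [0.3, [0, 0, -0.143], [0, 0, 0]], [0.3, [0, 0, -0.143], [0, 0, 0]]])

```text
t: 23.77
tool_pos: [0.4613, -0.3135, 0.0046]
tool_rot: [0.086, 3.138, -0.003]
contact_force: [-0.9, 1.3, 6.3]
opening: 0.0419
grip_force: 61.7
```

```bash
python3 - <<'E'
from h import *
# grasp at gauge x = -75-89, y=+9
th=np.radians(-4.5);R=np.array([[np.cos(th),-np.sin(th)],[np.sin(th),np.cos(th)]])
p=np.array([641.2,-32.8])+R@[-164,9.]; print(p)
d((*p,90,85.5),(*p,22,85.5))
E
```

```text
[478.41168913 -10.9604523 ]
t 23.77 tcp [ 461.3 -313.5    4.6] ydir 86.87 down [ 0.002 -0.002 -1.   ] F [-0.9  1.3  6.3] open 41.9 grip 61.7
(np.float64(478.41168912931766), np.float64(-10.960452297035275), 90, 85.5) -> shift [0.0427, 0.7564, 0.2134] turn z -0.0076
(np.float64(478.41168912931766), np.float64(-10.960452297035275), 22, 85.5) -> shift [0.0427, 0.7564, 0.0434] turn z -0.0076
```

jog_arm(deltas=[[0.3, [0, 0, 0.02], [0, 0, 0]], [0.3, [0, 0, 0.06], [0, 0, 0]], [0.3, [0, 0, 0.12], [0, 0, 0]], [0.3, [0, 0.02, 0.17], [0, 0, 0]], [0.3, [0, 0.06, 0.2], [0, 0, 0]], [0.3, [0.01, 0.12, 0.2], [0, 0, -0.007]], [0.3, [0.02, 0.19, 0.2], [0, 0, -0.007]], [0.3, [0.03, 0.26, 0.2], [0, 0, -0.007]], [0.3, [0.04, 0.33, 0.2], [0, 0, -0.007]], [0.3, [0.045, 0.4, 0.2], [0, 0, -0.007]], [0.3, [0.045, 0.47, 0.2], [0, 0, -0.007]], [0.3, [0.045, 0.54, 0.2], [0, 0, -0.007]]])

```text
t: 24.77
tool_pos: [0.4773, -0.095, 0.0824]
tool_rot: [-0.121, -3.138, -0.001]
contact_force: [1.3, -0.0, -2.8]
opening: 0.0419
grip_force: 61.2
```

jog_arm(deltas=[[0.3, [0, 0.07, 0], [0, 0, 0]], [0.3, [0, 0.13, 0], [0, 0, 0]], [0.3, [0, 0.18, 0], [0, 0, 0]], [0.3, [0, 0.21, -0.02], [0, 0, 0]], [0.3, [0, 0.212, -0.06], [0, 0, 0]], [0.3, [0, 0.212, -0.1], [0, 0, 0]], [0.3, [0, 0.212, -0.13], [0, 0, 0]], [0.3, [0, 0.212, -0.145], [0, 0, 0]], [0.3, [0, 0.212, -0.152], [0, 0, 0]], [0.3, [0, 0.212, -0.152], [0, 0, 0]], [0.3, [0, 0.212, -0.152], [0, 0, 0]], [0.3, [0, 0.212, -0.152], [0, 0, 0]]])

```text
t: 25.77
tool_pos: [0.4784, -0.0121, 0.0222]
tool_rot: [0.121, 3.139, -0.0]
contact_force: [0.4, -0.2, -1.6]
opening: 0.0421
grip_force: 61.3
```

```bash
python3 - <<'E'
from h import *
G[:]=[641.2,-32.8]
state(); spot_on_anvil(snap('top','t9'))
E
```

```text
t 25.77 tcp [478.4 -12.1  22.2] ydir 85.59 down [ 0.001 -0.    -1.   ] F [ 0.4 -0.2 -1.6] open 42.1 grip 61.3
spot [565.3 -26.6] area 97 to G: shift [ 0.1897 -0.0154]
spot [522.1  12.6] area 111 to G: shift [ 0.2977 -0.1136]
spot [522.   -3.6] area 30 to G: shift [ 0.298  -0.0729]
spot [521.8 -11.8] area 18 to G: shift [ 0.2984 -0.0525]
```

jog_arm(deltas=[[0.3, [0.0, 0.0, -0.003], [0, 0, 0]], [0.3, [0.03, -0.002, -0.003], [0, 0, 0]], [0.3, [0.07, -0.005, -0.003], [0, 0, 0]], [0.3, [0.11, -0.009, -0.003], [0, 0, 0]], [0.3, [0.15, -0.012, -0.003], [0, 0, 0]], [0.3, [0.18, -0.015, -0.003], [0, 0, 0]], [0.3, [0.189, -0.0155, -0.003], [0, 0, 0]], [0.3, [0.189, -0.0155, -0.003], [0, 0, 0]], [0.3, [0.189, -0.0155, -0.003], [0, 0, 0]]])

```text
t: 26.57
tool_pos: [0.5548, -0.0182, 0.0216]
tool_rot: [0.12, 3.137, -0.001]
contact_force: [2.3, -0.9, 1.5]
opening: 0.0419
grip_force: 61.7
```

```bash
cat >> h.py <<'E'
def side_spot(s):
    S=8; c=cv2.resize(s[170:192,275:302],None,fx=S,fy=S,interpolation=cv2.INTER_CUBIC)
    m=mask_hsv(c,lambda h,s,v:((h<8)|(h>172))&(s>110)&(v>50)); n,l,st,ce=cv2.connectedComponentsWithStats(m)
    for i in range(1,n):
        if st[i,4]>40: print('side spot',(back('side',(ce[i]+.5)/S-.5+[275,170],.03)[0,:2]*1000).round(1),st[i,4])
E
python3 - <<'E'
from h import *
state(); side_spot(cv2.imread('pics/s5.png')[:,:,::-1].copy()); side_spot(snap('side','s10'))
E
```

```text
t 26.57 tcp [554.8 -18.2  21.6] ydir 85.61 down [ 0.003 -0.001 -1.   ] F [ 2.3 -0.9  1.5] open 41.9 grip 61.7
side spot [642.6 -33.1] 416
side spot [642.6 -32.4] 424
```

jog_arm(deltas=[[-0.3, [0, 0, 0], [0, 0, 0]], [-0.3, [0, 0, 0], [0, 0, 0]], [-0.3, [0, 0, 0], [0, 0, 0]], [-0.3, [0, 0, 0], [0, 0, 0]], [-0.3, [0, 0, 0.05], [0, 0, 0]], [-0.3, [0, 0, 0.1], [0, 0, 0]], [-0.3, [-0.1, 0.01, 0.15], [0, 0, 0]], [-0.3, [-0.15, 0.012, 0.24], [0, 0, 0]], [1, [-0.2, 0.015, 0.34], [0, 0, 0]], [1, [-0.2, 0.015, 0.44], [0, 0, 0]], [1, [-0.2, 0.015, 0.48], [0, 0, 0]], [1, [-0.2, 0.015, 0.48], [0, 0, 0]]])

```text
t: 27.62
tool_pos: [0.4764, -0.0124, 0.2197]
tool_rot: [0.12, 3.128, -0.003]
contact_force: [1.7, -0.6, 0.9]
opening: 0.0073
grip_force: 0.0
```

jog_arm(deltas=[[1, [0.04, -0.005, 0], [0, 0, 0]], [1, [0.1, -0.012, -0.01], [0, 0, 0]], [1, [0.18, -0.025, -0.02], [0, 0, 0]], [1, [0.26, -0.035, -0.03], [0, 0, 0]], [1, [0.34, -0.045, -0.04], [0, 0, 0]], [1, [0.4, -0.054, -0.046], [0, 0, 0]], [1, [0.418, -0.054, -0.06], [0, 0, 0]], [1, [0.418, -0.054, -0.08], [0, 0, 0]], [1, [0.418, -0.054, -0.1], [0, 0, 0]], [1, [0.418, -0.054, -0.115], [0, 0, 0]], [1, [0.418, -0.054, -0.121], [0, 0, 0]], [1, [0.418, -0.054, -0.121], [0, 0, 0]]])

```text
t: 28.62
tool_pos: [0.6394, -0.0332, 0.1632]
tool_rot: [-0.12, -3.137, -0.0]
contact_force: [-0.5, 0.5, 0.6]
opening: -0.0003
grip_force: 0.0
```

jog_arm(deltas=[[1, [0, 0, 0], [0, 0, 0]], [1, [0, 0, -0.01], [0, 0, 0]], [1, [0, 0, -0.02], [0, 0, 0]], [1, [0, 0, -0.03], [0, 0, 0]], [1, [0, 0, -0.04], [0, 0, 0]], [1, [0, 0, -0.046], [0, 0, 0]], [1, [0, 0, -0.052], [0, 0, 0]], [1, [0, 0, -0.056], [0, 0, 0]], [1, [0, 0, -0.06], [0, 0, 0]], [1, [0, 0, -0.064], [0, 0, 0]], [1, [0, 0, -0.064], [0, 0, 0]], [1, [0, 0, -0.064], [0, 0, 0]]])

```text
t: 29.62
tool_pos: [0.6417, -0.0337, 0.142]
tool_rot: [0.12, 3.138, -0.001]
contact_force: [-4.9, 0.5, 13.7]
opening: 0.0002
grip_force: 6.7
```

jog_arm(deltas=[[1, [0, 0, -0.002], [0, 0, 0]], [1, [0, 0, -0.004], [0, 0, 0]], [1, [0, 0, -0.004], [0, 0, 0]], [1, [0, 0, -0.004], [0, 0, 0]]])

```text
t: 29.95
tool_pos: [0.6417, -0.0337, 0.1419]
tool_rot: [0.12, 3.138, -0.001]
contact_force: [-7.3, 1.2, 18.8]
opening: 0.0
grip_force: 9.5
```

jog_arm(deltas=[[1, [0, 0, 0.03], [0, 0, 0]], [1, [0, 0, 0.08], [0, 0, 0]], [1, [0, 0, 0.14], [0, 0, 0]], [-0.35, [-0.06, 0.01, 0.16], [0, 0, 0]], [-0.35, [-0.15, 0.025, 0.16], [0, 0, 0]], [-0.35, [-0.21, 0.039, 0.13], [0, 0, 0]], [-0.35, [-0.2185, 0.039, 0.07], [0, 0, 0]], [-0.35, [-0.2185, 0.039, -0.01], [0, 0, 0]], [-0.35, [-0.2185, 0.039, -0.09], [0, 0, 0]], [-0.35, [-0.2185, 0.039, -0.16], [0, 0, 0]], [-0.35, [-0.2185, 0.039, -0.22], [0, 0, 0]], [-0.35, [-0.2185, 0.039, -0.22], [0, 0, 0]]])

```text
t: 30.95
tool_pos: [0.5483, -0.0171, 0.0425]
tool_rot: [-0.12, -3.127, -0.002]
contact_force: [-0.3, 0.3, -0.3]
opening: 0.0577
grip_force: 0.0
```

jog_arm(deltas=[[-0.35, [0, 0, 0], [0, 0, 0]], [-0.35, [0, 0, -0.03], [0, 0, 0]], [-0.35, [0, 0, -0.055], [0, 0, 0]], [-0.35, [0, 0, -0.069], [0, 0, 0]], [-0.35, [0, 0, -0.069], [0, 0, 0]], [-0.35, [0, 0, -0.069], [0, 0, 0]]])

```text
t: 31.45
tool_pos: [0.5536, -0.0179, 0.0216]
tool_rot: [-0.12, -3.139, -0.0]
contact_force: [0.0, 0.4, 0.2]
opening: 0.0576
grip_force: 0.0
```

```bash
python3 - <<'E'
from h import *
state(); side_spot(snap('side','s11'))
E
```

```text
t 31.45 tcp [553.6 -17.9  21.6] ydir 85.61 down [-0.  0. -1.] F [0.  0.4 0.2] open 57.6 grip 0.0
side spot [642.4 -32. ] 423
```

jog_arm(deltas=[[0.3, [0, 0, 0], [0, 0, 0]], [0.3, [0, 0, 0], [0, 0, 0]], [0.3, [0, 0, 0], [0, 0, 0]], [0.3, [0, 0, 0], [0, 0, 0]], [0.3, [0, 0, 0], [0, 0, 0]], [0.3, [-0.03, 0.002, 0.002], [0, 0, 0]], [0.3, [-0.07, 0.006, 0.003], [0, 0, 0]], [0.3, [-0.12, 0.01, 0.003], [0, 0, 0]], [0.3, [-0.16, 0.013, 0.003], [0, 0, 0]], [0.3, [-0.187, 0.015, 0.01], [0, 0, 0]], [0.3, [-0.187, 0.015, 0.05], [0, 0, 0]], [0.3, [-0.187, 0.015, 0.1], [0, 0, 0]]])

```text
t: 32.5
tool_pos: [0.4752, -0.0114, 0.0589]
tool_rot: [-0.12, -3.132, -0.002]
contact_force: [0.1, 0.4, -1.9]
opening: 0.0419
grip_force: 61.3
```

jog_arm(deltas=[[0.3, [0, 0, 0.06], [0, 0, 0.01]], [0.3, [0, 0.03, 0.12], [0, 0, 0.02]], [0.3, [-0.01, 0.08, 0.16], [0, 0, 0.03]], [0.3, [-0.02, 0.14, 0.18], [0, 0, 0.039]], [0.3, [-0.03, 0.21, 0.18], [0, 0, 0.039]], [0.3, [-0.04, 0.28, 0.18], [0, 0, 0.039]], [0.3, [-0.05, 0.35, 0.18], [0, 0, 0.039]], [0.3, [-0.06, 0.42, 0.18], [0, 0, 0.039]], [0.3, [-0.07, 0.49, 0.18], [0, 0, 0.039]], [0.3, [-0.073, 0.56, 0.18], [0, 0, 0.039]], [0.3, [-0.073, 0.63, 0.18], [0, 0, 0.039]], [0.3, [-0.073, 0.7, 0.18], [0, 0, 0.039]]])

```text
t: 33.5
tool_pos: [0.4484, 0.2691, 0.1324]
tool_rot: [0.072, -3.139, 0.001]
contact_force: [0.9, -0.9, -2.2]
opening: 0.0419
grip_force: 61.4
```

jog_arm(deltas=[[0.3, [0, 0.05, 0], [0, 0, 0]], [0.3, [0, 0.09, 0], [0, 0, 0]], [0.3, [0, 0.109, 0], [0, 0, 0]], [0.3, [0, 0.109, 0], [0, 0, 0]], [0.3, [0, 0.109, 0], [0, 0, 0]], [0.3, [0, 0.109, -0.05], [0, 0, 0]], [0.3, [0, 0.109, -0.1], [0, 0, 0]], [0.3, [0, 0.109, -0.13], [0, 0, 0]], [0.3, [0, 0.109, -0.15], [0, 0, 0]], [0.3, [0, 0.109, -0.15], [0, 0, 0]], [0.3, [0, 0.109, -0.15], [0, 0, 0]], [0.3, [0, 0.109, -0.15], [0, 0, 0]]])

```text
t: 34.5
tool_pos: [0.4505, 0.3118, 0.0748]
tool_rot: [-0.071, 3.139, 0.001]
contact_force: [0.5, -0.5, -3.0]
opening: 0.0417
grip_force: 61.4
```

```bash
python3 - <<'E'
from h import *
d((450.2,312.7,62.2,92.64))
E
```

```text
t 34.5 tcp [450.5 311.8  74.8] ydir 92.61 down [ 0.002  0.001 -1.   ] F [ 0.5 -0.5 -3. ] open 41.7 grip 61.4
(450.2, 312.7, 62.2, 92.64) -> shift [-0.0006, 0.0023, -0.0316] turn z 0.0002
```

Lower, release, and retreat to where the mat can be seen again.

jog_arm(deltas=[[0.3, [-0.001, 0.002, -0.015], [0, 0, 0]], [0.3, [-0.001, 0.002, -0.026], [0, 0, 0]], [0.3, [-0.001, 0.002, -0.032], [0, 0, 0]], [0.3, [-0.001, 0.002, -0.033], [0, 0, 0]], [0.3, [-0.001, 0.002, -0.033], [0, 0, 0]], [-0.3, [-0.001, 0.002, -0.033], [0, 0, 0]], [-0.3, [-0.001, 0.002, -0.033], [0, 0, 0]], [-0.3, [-0.001, 0.002, -0.033], [0, 0, 0]], [-0.3, [-0.001, 0.002, -0.033], [0, 0, 0]], [-0.3, [0, 0, 0], [0, 0, 0]], [-0.3, [0, 0, 0.08], [0, 0, 0]], [-0.3, [0, 0, 0.17], [0, 0, 0]]])

```text
t: 35.5
tool_pos: [0.4479, 0.3106, 0.1406]
tool_rot: [0.072, -3.136, 0.004]
contact_force: [0.5, -0.1, 0.5]
opening: 0.0558
grip_force: 0.0
```

jog_arm(deltas=[[-0.4, [0, -0.05, 0.1], [0, 0, -0.01]], [-0.4, [0, -0.13, 0.18], [0, 0, -0.02]], [-0.4, [0, -0.23, 0.2], [0, 0, -0.03]], [-0.4, [0, -0.33, 0.2], [0, 0, -0.035]], [-0.4, [0, -0.43, 0.2], [0, 0, -0.035]], [-0.4, [0, -0.53, 0.2], [0, 0, -0.035]], [-0.4, [0, -0.63, 0.2], [0, 0, -0.035]], [-0.4, [0, -0.7, 0.2], [0, 0, -0.035]], [-0.4, [0, -0.73, 0.2], [0, 0, -0.035]], [-0.4, [0, -0.73, 0.2], [0, 0, -0.035]], [-0.4, [0, -0.73, 0.2], [0, 0, -0.035]], [-0.4, [0, -0.73, 0.2], [0, 0, -0.035]]])

```text
t: 36.5
tool_pos: [0.4496, 0.0202, 0.2221]
tool_rot: [0.1, 3.139, 0.001]
contact_force: [0.2, 0.6, -0.6]
opening: 0.06
grip_force: 0.0
```

```bash
python3 - <<'E'
from h import *
im=snap('top','t12'); mat(im)
for r in fitblob(im,RED,(95,165,195,230),.07,minA=20): print('rack red',r[0],r[2])
print('ball',fitblob(im,lambda h,s,v:(h>4)&(h<18)&(s>140)&(v>120),(288,130,312,160),.094,minA=20))
th=np.radians(2.64);R=np.array([[np.cos(th),-np.sin(th)],[np.sin(th),np.cos(th)]])
print('exp',RK+R@[60,98],RK+R@[54,-9])
a=np.radians(-3.72); p=np.array([508.3,-420.9])-35*np.array([np.cos(a),np.sin(a)])
d((*p,60,86.3),(*p,3.3,86.3))
E
```

```text
[ 476.  -429.9] -3.86 [ 47.6 156. ]
[ 526.5 -432.5] 77.26 [8.6 9.5]
rack red [540.7 417. ] [ 9.4 10.5]
rack red [538.2 308.7] [ 9.1 10. ]
ball [(array([ 687. , -198.4]), np.float64(-88.95), array([11.5, 11.6]))]
exp [540.4224012  415.65961179] [539.35723099 308.49681315]
t 36.55 tcp [449.6  20.5 222. ] ydir 86.41 down [ 0.  0. -1.] F [-0.6 -0.6  0.1] open 59.8 grip 0.0
(np.float64(473.3737438992121), np.float64(-418.62917750976055), 60, 86.3) -> shift [0.0593, -1.0979, -0.4051] turn z -0.0006
(np.float64(473.3737438992121), np.float64(-418.62917750976055), 3.3, 86.3) -> shift [0.0593, -1.0979, -0.5468] turn z -0.0006
```

Plate3 has been knocked: its spot is now at (526,-432). I'll look at it.

```bash
python3 - <<'E'
from h import *
im=cv2.imread('pics/t12.png')
cv2.imwrite('pics/x12.png',cv2.resize(im[160:250,300:400],None,fx=6,fy=6,interpolation=cv2.INTER_CUBIC))
for v in (215,222,228,231): print(v,im[v,345:375].tolist()[::3]) if v==228 else None
E
```

```text
228 [[116, 125, 77], [116, 122, 74], [114, 124, 78], [69, 74, 51], [196, 201, 201], [197, 203, 202], [197, 204, 201], [201, 203, 205], [106, 116, 68], [110, 117, 72]]
```

View pics/x12.png

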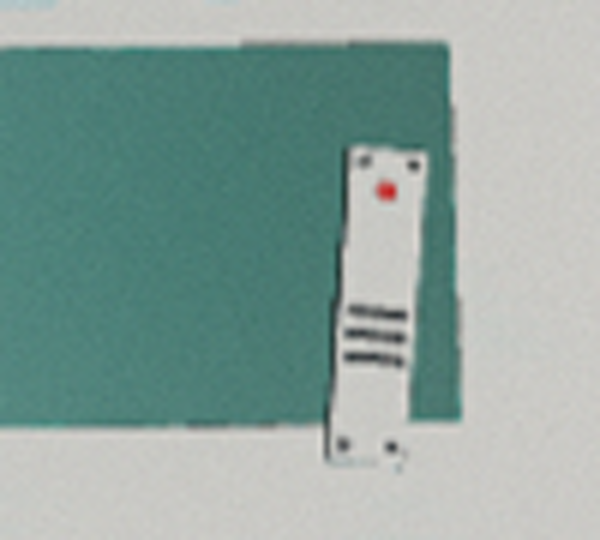

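Plate3 moved about 48 mm towards the robot. It overhangs the mat edge but lies flat, at about -3.8° yaw with its centre near (461,-428). I'll grasp it there.

jog_arm(deltas=[[-0.4, [0, -0.08, 0], [0, 0, 0]], [-0.4, [0, -0.18, 0], [0, 0, 0]], [-0.4, [0, -0.28, 0], [0, 0, 0]], [-0.4, [-0.01, -0.38, 0], [0, 0, 0]], [-0.4, [-0.02, -0.48, 0], [0, 0, 0]], [-0.4, [-0.03, -0.58, 0], [0, 0, 0]], [-0.4, [-0.04, -0.68, 0], [0, 0, 0]], [-0.4, [-0.05, -0.78, 0], [0, 0, 0]], [-0.4, [-0.06, -0.86, 0], [0, 0, 0]], [-0.4, [-0.06, -0.92, 0], [0, 0, 0]], [-0.4, [-0.06, -0.92, -0.05], [0, 0, 0]], [-0.4, [-0.06, -0.92, -0.1], [0, 0, 0]]])

```text
t: 37.55
tool_pos: [0.427, -0.3497, 0.1828]
tool_rot: [0.101, 3.137, -0.003]
contact_force: [-0.2, 0.1, -1.0]
opening: 0.0599
grip_force: 0.0
```

jog_arm(deltas=[[-0.4, [0, -0.05, 0], [0, 0, 0]], [-0.4, [0, -0.12, -0.03], [0, 0, 0]], [-0.4, [0, -0.17, -0.1], [0, 0, 0]], [-0.4, [0, -0.195, -0.18], [0, 0, 0]], [-0.4, [0, -0.195, -0.25], [0, 0, 0]], [-0.4, [0, -0.195, -0.305], [0, 0, 0]], [-0.4, [0, -0.195, -0.305], [0, 0, 0]], [-0.4, [0, -0.195, -0.305], [0, 0, 0]], [-0.4, [0, -0.195, -0.305], [0, 0, 0]], [-0.4, [0, -0.195, -0.305], [0, 0, 0]], [-0.4, [0, -0.195, -0.305], [0, 0, 0]], [-0.4, [0, -0.195, -0.305], [0, 0, 0]]])

```text
t: 38.55
tool_pos: [0.4265, -0.4271, 0.0616]
tool_rot: [0.1, 3.138, -0.004]
contact_force: [-0.2, -0.0, -0.7]
opening: 0.0595
grip_force: 0.0
```

```bash
python3 - <<'E'
from h import *
im=cv2.imread('pics/t12.png')
c=np.array([[364,161],[414,165],[343,445],[392,447]])/6-.5+[300.,160.]; w=back('top',c,.013)[:,:2]*1000
f,r=w[:2].mean(0),w[2:].mean(0); print('centre',(f+r)/2,'yaw',np.degrees(np.arctan2(*(f-r)[::-1])),np.hypot(*(f-r)))
d((425.8,-425.7,3.3,86.2))
E
```

```text
centre [ 461.89417986 -428.17790386] yaw -3.6992032656038183 162.27837475523404
t 38.55 tcp [ 426.5 -427.1   61.6] ydir 86.35 down [ 0.002 -0.002 -1.   ] F [-0.2 -0.  -0.7] open 59.5 grip 0.0
(425.8, -425.7, 3.3, 86.2) -> shift [-0.0017, 0.0035, -0.1458] turn z -0.0008
```

jog_arm(deltas=[[-0.4, [0, 0.003, -0.05], [0, 0, 0]], [-0.4, [0, 0.003, -0.09], [0, 0, 0]], [-0.4, [0, 0.003, -0.12], [0, 0, 0]], [-0.4, [0, 0.003, -0.143], [0, 0, 0]], [-0.4, [0, 0.003, -0.143], [0, 0, 0]], [-0.4, [0, 0.003, -0.143], [0, 0, 0]], [0.3, [0, 0.003, -0.143], [0, 0, 0]], [0.3, [0, 0.003, -0.143], [0, 0, 0]], [0.3, [0, 0.003, -0.143], [0, 0, 0]], [0.3, [0, 0.003, -0.143], [0, 0, 0]], [0.3, [0, 0.003, -0.143], [0, 0, 0]], [0.3, [0, 0.003, -0.143], [0, 0, 0]]])

```text
t: 39.55
tool_pos: [0.4264, -0.4262, 0.0041]
tool_rot: [0.101, 3.138, -0.003]
contact_force: [-0.7, 0.3, 5.4]
opening: 0.0422
grip_force: 61.7
```

jog_arm(deltas=[[0.3, [0, 0, 0.02], [0, 0, 0]], [0.3, [0, 0, 0.06], [0, 0, 0]], [0.3, [0, 0, 0.12], [0, 0, 0]], [0.3, [0, 0, 0.17], [0, 0, 0]], [0.3, [0, 0.01, 0.2], [0, 0, 0]], [0.3, [0.02, 0.06, 0.2], [0, 0, 0]], [0.3, [0.04, 0.12, 0.2], [0, 0, 0]], [0.3, [0.06, 0.19, 0.2], [0, 0, 0]], [0.3, [0.08, 0.26, 0.2], [0, 0, 0]], [0.3, [0.1, 0.33, 0.2], [0, 0, 0]], [0.3, [0.1, 0.39, 0.2], [0, 0, 0]], [0.3, [0.1, 0.42, 0.2], [0, 0, 0]]])

```text
t: 40.55
tool_pos: [0.4647, -0.2537, 0.0812]
tool_rot: [-0.097, -3.138, -0.004]
contact_force: [0.5, 0.9, -4.1]
opening: 0.0421
grip_force: 61.3
```

jog_arm(deltas=[[0.3, [0, 0, 0], [0, 0, 0]], [0.3, [0, 0, 0], [0, 0, 0]], [0.3, [0, 0, 0], [0, 0, 0]]])

```text
t: 40.8
tool_pos: [0.4654, -0.2579, 0.0825]
tool_rot: [-0.101, -3.14, 0.001]
contact_force: [0.6, -0.3, -2.7]
opening: 0.0419
grip_force: 61.3
```

```bash
python3 - <<'E'
from h import *
th=np.radians(-4.5);R=np.array([[np.cos(th),-np.sin(th)],[np.sin(th),np.cos(th)]])
p=np.array([641.2,-32.8])+R@[-176,0.]; print(p)
d((*p,83,85.5),(*p,22,85.5))
E
```

```text
[465.74254926 -18.99119915]
t 40.8 tcp [ 465.4 -257.9   82.5] ydir 86.3 down [-0.    -0.001 -1.   ] F [ 0.6 -0.3 -2.7] open 41.9 grip 61.3
(np.float64(465.74254926296953), np.float64(-18.991199151899288), 83, 85.5) -> shift [0.0007, 0.5972, 0.0013] turn z -0.0045
(np.float64(465.74254926296953), np.float64(-18.991199151899288), 22, 85.5) -> shift [0.0007, 0.5972, -0.1512] turn z -0.0045
```

jog_arm(deltas=[[0.3, [0, 0.03, 0], [0, 0, -0.0045]], [0.3, [0, 0.08, 0], [0, 0, -0.0045]], [0.3, [0, 0.15, 0], [0, 0, -0.0045]], [0.3, [0, 0.22, 0], [0, 0, -0.0045]], [0.3, [0, 0.29, 0], [0, 0, -0.0045]], [0.3, [0, 0.36, 0], [0, 0, -0.0045]], [0.3, [0, 0.43, 0], [0, 0, -0.0045]], [0.3, [0, 0.5, 0], [0, 0, -0.0045]], [0.3, [0, 0.55, 0], [0, 0, -0.0045]], [0.3, [0, 0.585, 0], [0, 0, -0.0045]], [0.3, [0, 0.597, -0.02], [0, 0, -0.0045]], [0.3, [0, 0.597, -0.05], [0, 0, -0.0045]]])

```text
t: 41.8
tool_pos: [0.4672, -0.0187, 0.0634]
tool_rot: [0.122, 3.136, -0.001]
contact_force: [0.3, -0.0, -1.4]
opening: 0.0419
grip_force: 61.4
```

jog_arm(deltas=[[0.3, [0, 0, -0.03], [0, 0, 0]], [0.3, [0, 0, -0.06], [0, 0, 0]], [0.3, [0, 0, -0.08], [0, 0, 0]], [0.3, [0, 0, -0.094], [0, 0, 0]], [0.3, [0, 0, -0.1], [0, 0, 0]], [0.3, [0, 0, -0.1015], [0, 0, 0]], [0.3, [0, 0, -0.1015], [0, 0, 0]], [0.3, [0, 0, -0.1015], [0, 0, 0]], [0.3, [0, 0, -0.1015], [0, 0, 0]]])

```text
t: 42.55
tool_pos: [0.4662, -0.0185, 0.0225]
tool_rot: [0.123, 3.138, -0.0]
contact_force: [0.3, 0.7, -2.7]
opening: 0.0419
grip_force: 61.4
```

```bash
python3 - <<'E'
from h import *
G[:]=[641.0,-32.8]
state(); spot_on_anvil(snap('top','t13'))
E
```

```text
t 42.55 tcp [466.2 -18.5  22.5] ydir 85.52 down [ 0.001 -0.    -1.   ] F [ 0.3  0.7 -2.7] open 41.9 grip 61.4
spot [566.6 -26.2] area 109 to G: shift [ 0.1859 -0.0166]
```

jog_arm(deltas=[[0.3, [0.0, 0.0, -0.003], [0, 0, 0]], [0.3, [0.03, -0.002, -0.004], [0, 0, 0]], [0.3, [0.07, -0.005, -0.004], [0, 0, 0]], [0.3, [0.11, -0.009, -0.004], [0, 0, 0]], [0.3, [0.15, -0.012, -0.004], [0, 0, 0]], [0.3, [0.175, -0.015, -0.004], [0, 0, 0]], [0.3, [0.185, -0.0165, -0.004], [0, 0, 0]], [0.3, [0.185, -0.0165, -0.004], [0, 0, 0]], [0.3, [0.185, -0.0165, -0.004], [0, 0, 0]]])

```text
t: 43.35
tool_pos: [0.5407, -0.0252, 0.0211]
tool_rot: [0.122, 3.136, -0.001]
contact_force: [2.3, -0.3, 2.5]
opening: 0.0422
grip_force: 61.8
```

```bash
python3 - <<'E'
from h import *
state(); side_spot(snap('side','s14'))
E
```

```text
t 43.35 tcp [540.7 -25.2  21.1] ydir 85.53 down [ 0.003 -0.001 -1.   ] F [ 2.3 -0.3  2.5] open 42.2 grip 61.8
side spot [642.4 -32.5] 422
```

jog_arm(deltas=[[-0.3, [0, 0, 0], [0, 0, 0]], [-0.3, [0, 0, 0], [0, 0, 0]], [-0.3, [0, 0, 0], [0, 0, 0]], [-0.3, [0, 0, 0], [0, 0, 0]], [-0.3, [0, 0, 0.05], [0, 0, 0]], [-0.3, [0, 0, 0.1], [0, 0, 0]], [-0.3, [-0.1, 0.01, 0.15], [0, 0, 0]], [-0.3, [-0.15, 0.012, 0.24], [0, 0, 0]], [1, [-0.2, 0.015, 0.34], [0, 0, 0]], [1, [-0.2, 0.015, 0.44], [0, 0, 0]], [1, [-0.2, 0.015, 0.48], [0, 0, 0]], [1, [-0.2, 0.015, 0.48], [0, 0, 0]]])

```text
t: 44.4
tool_pos: [0.4621, -0.0195, 0.2189]
tool_rot: [0.122, 3.128, -0.003]
contact_force: [0.2, -0.9, 0.8]
opening: 0.0073
grip_force: 0.0
```

jog_arm(deltas=[[1, [0.04, -0.003, 0], [0, 0, 0]], [1, [0.11, -0.008, -0.01], [0, 0, 0]], [1, [0.2, -0.015, -0.02], [0, 0, 0]], [1, [0.29, -0.02, -0.03], [0, 0, 0]], [1, [0.37, -0.027, -0.04], [0, 0, 0]], [1, [0.43, -0.033, -0.046], [0, 0, 0]], [1, [0.453, -0.033, -0.06], [0, 0, 0]], [1, [0.453, -0.033, -0.08], [0, 0, 0]], [1, [0.453, -0.033, -0.1], [0, 0, 0]], [1, [0.453, -0.033, -0.115], [0, 0, 0]], [1, [0.453, -0.033, -0.121], [0, 0, 0]], [1, [0.453, -0.033, -0.121], [0, 0, 0]]])

```text
t: 45.4
tool_pos: [0.6393, -0.0319, 0.1625]
tool_rot: [-0.123, -3.137, -0.0]
contact_force: [-1.0, -0.6, -0.7]
opening: 0.0
grip_force: 0.0
```

jog_arm(deltas=[[1, [0, 0, 0], [0, 0, 0]], [1, [0, 0, -0.01], [0, 0, 0]], [1, [0, 0, -0.02], [0, 0, 0]], [1, [0, 0, -0.03], [0, 0, 0]], [1, [0, 0, -0.04], [0, 0, 0]], [1, [0, 0, -0.046], [0, 0, 0]], [1, [0, 0, -0.052], [0, 0, 0]], [1, [0, 0, -0.056], [0, 0, 0]], [1, [0, 0, -0.06], [0, 0, 0]], [1, [0, 0, -0.064], [0, 0, 0]], [1, [0, 0, -0.064], [0, 0, 0]], [1, [0, 0, -0.064], [0, 0, 0]]])

```text
t: 46.4
tool_pos: [0.6415, -0.0323, 0.142]
tool_rot: [0.123, 3.138, -0.001]
contact_force: [-7.4, 0.8, 16.0]
opening: -0.0002
grip_force: 7.7
```

jog_arm(deltas=[[1, [0, 0, -0.002], [0, 0, 0]], [1, [0, 0, -0.004], [0, 0, 0]], [1, [0, 0, -0.004], [0, 0, 0]], [1, [0, 0, -0.004], [0, 0, 0]]])

```text
t: 46.73
tool_pos: [0.6416, -0.0323, 0.1419]
tool_rot: [0.122, 3.138, -0.001]
contact_force: [-9.2, 1.8, 21.3]
opening: 0.0001
grip_force: 10.5
```

jog_arm(deltas=[[1, [0, 0, 0.03], [0, 0, 0]], [1, [0, 0, 0.08], [0, 0, 0]], [1, [0, 0, 0.14], [0, 0, 0]], [-0.35, [-0.06, 0.004, 0.16], [0, 0, 0]], [-0.35, [-0.15, 0.01, 0.16], [0, 0, 0]], [-0.35, [-0.23, 0.018, 0.13], [0, 0, 0]], [-0.35, [-0.253, 0.018, 0.07], [0, 0, 0]], [-0.35, [-0.253, 0.018, -0.01], [0, 0, 0]], [-0.35, [-0.253, 0.018, -0.09], [0, 0, 0]], [-0.35, [-0.253, 0.018, -0.16], [0, 0, 0]], [-0.35, [-0.253, 0.018, -0.22], [0, 0, 0]], [-0.35, [-0.253, 0.018, -0.22], [0, 0, 0]]])

```text
t: 47.73
tool_pos: [0.5343, -0.024, 0.042]
tool_rot: [-0.122, -3.127, -0.003]
contact_force: [-1.5, -0.4, -0.2]
opening: 0.0576
grip_force: 0.0
```

jog_arm(deltas=[[-0.35, [0, 0, 0], [0, 0, 0]], [-0.35, [0, 0, -0.03], [0, 0, 0]], [-0.35, [0, 0, -0.055], [0, 0, 0]], [-0.35, [0, 0, -0.069], [0, 0, 0]], [-0.35, [0, 0, -0.069], [0, 0, 0]], [-0.35, [0, 0, -0.069], [0, 0, 0]]])

```text
t: 48.23
tool_pos: [0.5396, -0.0249, 0.021]
tool_rot: [-0.123, -3.139, -0.0]
contact_force: [0.2, -0.2, 0.7]
opening: 0.0577
grip_force: 0.0
```

```bash
python3 - <<'E'
from h import *
p,y=state(); side_spot(snap('side','s15'))
th=np.radians(y-90);R=np.array([[np.cos(th),-np.sin(th)],[np.sin(th),np.cos(th)]])
c=R.T@(np.array([641.4,-32.6])-p[:2])-[66,0]; print('centre rel',c); c[1]=.7
t2=np.radians(2.64);R2=np.array([[np.cos(t2),-np.sin(t2)],[np.sin(t2),np.cos(t2)]])
print('rack tcp',RK+R2@([0,-90]-c))
E
```

```text
t 48.23 tcp [539.6 -24.9  21. ] ydir 85.52 down [-0.  0. -1.] F [ 0.2 -0.2  0.7] open 57.7 grip 0.0
side spot [641.8 -32.8] 385
centre rel [36.13431876  0.31583298]
rack tcp [453.08170953 222.73190299]
```

jog_arm(deltas=[[0.3, [0, 0, 0], [0, 0, 0]], [0.3, [0, 0, 0], [0, 0, 0]], [0.3, [0, 0, 0], [0, 0, 0]], [0.3, [0, 0, 0], [0, 0, 0]], [0.3, [0, 0, 0], [0, 0, 0]], [0.3, [-0.03, 0.002, 0.002], [0, 0, 0]], [0.3, [-0.07, 0.006, 0.003], [0, 0, 0]], [0.3, [-0.12, 0.01, 0.003], [0, 0, 0]], [0.3, [-0.16, 0.013, 0.003], [0, 0, 0]], [0.3, [-0.187, 0.015, 0.01], [0, 0, 0]], [0.3, [-0.187, 0.015, 0.05], [0, 0, 0]], [0.3, [-0.187, 0.015, 0.1], [0, 0, 0]]])

```text
t: 49.28
tool_pos: [0.4612, -0.0183, 0.0583]
tool_rot: [-0.123, -3.132, -0.002]
contact_force: [0.1, -0.0, -2.6]
opening: 0.0418
grip_force: 61.3
```

jog_arm(deltas=[[0.3, [0, 0, 0.06], [0, 0, 0.01]], [0.3, [0, 0.03, 0.12], [0, 0, 0.02]], [0.3, [-0.01, 0.08, 0.16], [0, 0, 0.03]], [0.3, [-0.01, 0.14, 0.18], [0, 0, 0.0395]], [0.3, [-0.02, 0.21, 0.18], [0, 0, 0.0395]], [0.3, [-0.02, 0.28, 0.18], [0, 0, 0.0395]], [0.3, [-0.03, 0.35, 0.18], [0, 0, 0.0395]], [0.3, [-0.03, 0.42, 0.18], [0, 0, 0.0395]], [0.3, [-0.03, 0.49, 0.18], [0, 0, 0.0395]], [0.3, [-0.03, 0.55, 0.18], [0, 0, 0.0395]], [0.3, [-0.03, 0.59, 0.18], [0, 0, 0.0395]], [0.3, [-0.03, 0.604, 0.18], [0, 0, 0.0395]]])

```text
t: 50.28
tool_pos: [0.4517, 0.2244, 0.1319]
tool_rot: [0.076, -3.139, -0.0]
contact_force: [0.3, -0.3, -2.4]
opening: 0.0416
grip_force: 61.4
```

jog_arm(deltas=[[0.3, [0, 0, 0], [0, 0, 0]], [0.3, [0, 0, 0], [0, 0, 0]], [0.3, [0, 0, -0.03], [0, 0, 0]], [0.3, [0, 0, -0.07], [0, 0, 0]], [0.3, [0, 0, -0.11], [0, 0, 0]], [0.3, [0, 0, -0.14], [0, 0, 0]], [0.3, [0, 0, -0.15], [0, 0, 0]], [0.3, [0, 0, -0.15], [0, 0, 0]], [0.3, [0, 0, -0.15], [0, 0, 0]], [0.3, [0, 0, -0.15], [0, 0, 0]]])

```text
t: 51.12
tool_pos: [0.4537, 0.2227, 0.0741]
tool_rot: [-0.072, 3.139, 0.001]
contact_force: [-0.3, -0.1, -2.8]
opening: 0.0417
grip_force: 61.4
```

```bash
python3 - <<'E'
from h import *
d((453.1,222.7,62,92.64))
E
```

```text
t 51.12 tcp [453.7 222.7  74.1] ydir 92.61 down [ 0.002  0.001 -1.   ] F [-0.3 -0.1 -2.8] open 41.7 grip 61.4
(453.1, 222.7, 62, 92.64) -> shift [-0.0014, -0.0, -0.0302] turn z 0.0002
```

jog_arm(deltas=[[0.3, [-0.001, 0, -0.015], [0, 0, 0]], [0.3, [-0.001, 0, -0.025], [0, 0, 0]], [0.3, [-0.001, 0, -0.031], [0, 0, 0]], [0.3, [-0.001, 0, -0.032], [0, 0, 0]], [0.3, [-0.001, 0, -0.032], [0, 0, 0]], [-0.3, [-0.001, 0, -0.032], [0, 0, 0]], [-0.3, [-0.001, 0, -0.032], [0, 0, 0]], [-0.3, [-0.001, 0, -0.032], [0, 0, 0]], [-0.3, [-0.001, 0, -0.032], [0, 0, 0]], [-0.3, [0, 0, 0], [0, 0, 0]], [-0.3, [0, 0, 0.08], [0, 0, 0]], [-0.3, [0, 0, 0.17], [0, 0, 0]]])

```text
t: 52.12
tool_pos: [0.4507, 0.222, 0.1391]
tool_rot: [0.072, -3.135, 0.003]
contact_force: [0.6, -0.4, -0.3]
opening: 0.0556
grip_force: 0.0
```

jog_arm(deltas=[[1, [0, -0.05, 0.1], [0, 0, 0]], [1, [0, -0.13, 0.2], [0, 0, 0]], [1, [0, -0.23, 0.24], [0, 0, 0]], [1, [0, -0.33, 0.24], [0, 0, 0]], [1, [0, -0.43, 0.24], [0, 0, 0]], [1, [0, -0.53, 0.24], [0, 0, 0.01]], [1, [0, -0.63, 0.24], [0, 0, 0.018]], [1, [0, -0.73, 0.24], [0, 0, 0.018]], [1, [0, -0.83, 0.24], [0, 0, 0.018]], [1, [0, -0.93, 0.24], [0, 0, 0.018]], [1, [0, -1, 0.24], [0, 0, 0.018]], [1, [0, -1, 0.24], [0, 0, 0.018]]])

```text
t: 53.12
tool_pos: [0.4523, -0.1819, 0.2369]
tool_rot: [0.151, -3.137, 0.003]
contact_force: [0.0, -0.4, 0.8]
opening: 0.0
grip_force: 0.0
```

jog_arm(deltas=[[1, [0, 0, 0], [0, 0, 0]], [1, [0, 0, 0], [0, 0, 0]], [1, [0, 0, 0], [0, 0, 0]]])

```text
t: 53.37
tool_pos: [0.4529, -0.1763, 0.2369]
tool_rot: [0.163, -3.137, -0.001]
contact_force: [-0.3, -0.1, -0.1]
opening: 0.0
grip_force: 0.0
```

```bash
python3 - <<'E'
from h import *
im=snap('top','t16')
for r in fitblob(im,RED,(95,165,195,230),.07,minA=20): print('rack red',r[0],r[2])
th=np.radians(2.64);R=np.array([[np.cos(th),-np.sin(th)],[np.sin(th),np.cos(th)]])
print('exp',RK+R@[60,98],RK+R@[54,-9],RK+R@[66,-90])
d((724,-194,240,95.8),(724,-194,78,95.8))
E
```

```text
rack red [540.7 417. ] [ 9.4 10.5]
rack red [538.2 308.7] [9.1 9.9]
rack red [553.7 227.1] [8.8 9.4]
exp [540.4224012  415.65961179] [539.35723099 308.49681315] [555.07538647 228.13550661]
t 53.42 tcp [ 452.9 -176.2  237. ] ydir 95.97 down [ 0.  0. -1.] F [-0.5 -0.2  0.3] open -0.2 grip 0.0
(724, -194, 240, 95.8) -> shift [0.6776, -0.0445, 0.0075] turn z -0.001
(724, -194, 78, 95.8) -> shift [0.6776, -0.0445, -0.3975] turn z -0.001
```

All three plates are within 2 mm of their slots. Now the logger goes off, pushing from the far side.

jog_arm(deltas=[[1, [0.06, -0.01, 0], [0, 0, 0]], [1, [0.15, -0.02, 0], [0, 0, 0]], [1, [0.25, -0.03, 0], [0, 0, 0]], [1, [0.35, -0.04, 0], [0, 0, 0]], [1, [0.45, -0.0445, 0], [0, 0, 0]], [1, [0.55, -0.0445, 0], [0, 0, 0]], [1, [0.63, -0.0445, 0], [0, 0, 0]], [1, [0.678, -0.0445, 0], [0, 0, 0]], [1, [0.678, -0.0445, 0], [0, 0, 0]], [1, [0.678, -0.0445, -0.08], [0, 0, 0]], [1, [0.678, -0.0445, -0.17], [0, 0, 0]], [1, [0.678, -0.0445, -0.26], [0, 0, 0]]])

```text
t: 54.42
tool_pos: [0.7246, -0.1939, 0.1337]
tool_rot: [-0.164, 3.135, -0.002]
contact_force: [0.5, 0.2, -0.3]
opening: -0.0003
grip_force: 0.0
```

jog_arm(deltas=[[1, [0, 0, -0.07], [0, 0, 0]], [1, [0, 0, -0.12], [0, 0, 0]], [1, [0, 0, -0.138], [0, 0, 0]], [1, [0, 0, -0.138], [0, 0, 0]], [1, [0, 0, -0.138], [0, 0, 0]], [1, [0, 0, -0.138], [0, 0, 0]]])

```text
t: 54.92
tool_pos: [0.7255, -0.1953, 0.0809]
tool_rot: [-0.161, 3.134, -0.003]
contact_force: [-0.6, -0.2, 0.8]
opening: -0.0001
grip_force: 0.0
```

jog_arm(deltas=[[1, [-0.03, -0.003, 0], [0, 0, 0]], [1, [-0.05, -0.005, 0], [0, 0, 0]], [1, [-0.07, -0.007, 0], [0, 0, 0]], [1, [-0.085, -0.0085, 0], [0, 0, 0]], [1, [-0.1, -0.01, 0], [0, 0, 0]], [1, [-0.11, -0.011, 0], [0, 0, 0]], [1, [-0.12, -0.012, 0], [0, 0, 0]], [1, [-0.13, -0.013, 0], [0, 0, 0]], [1, [-0.135, -0.0135, 0], [0, 0, 0]], [1, [-0.14, -0.014, 0], [0, 0, 0]], [1, [-0.145, -0.0145, 0], [0, 0, 0]], [1, [-0.145, -0.0145, 0], [0, 0, 0]]])

```text
t: 55.92
tool_pos: [0.6655, -0.2009, 0.0774]
tool_rot: [0.161, -3.137, -0.0]
contact_force: [1.1, -0.5, -0.4]
opening: -0.0001
grip_force: 0.4
```

jog_arm(deltas=[[1, [-0.005, 0, 0], [0, 0, 0]], [1, [-0.01, -0.001, 0], [0, 0, 0]], [1, [-0.014, -0.001, 0], [0, 0, 0]], [1, [-0.014, -0.001, 0], [0, 0, 0]], [1, [-0.014, -0.001, 0], [0, 0, 0]]])

```text
t: 56.33
tool_pos: [0.6614, -0.2013, 0.0785]
tool_rot: [-0.161, 3.135, -0.001]
contact_force: [5.7, 0.5, -0.4]
opening: 0.0004
grip_force: 2.2
```

jog_arm(deltas=[[1, [-0.003, 0, 0], [0, 0, 0]], [1, [-0.006, 0, 0], [0, 0, 0]], [1, [-0.006, 0, 0], [0, 0, 0]]])

```text
t: 56.58
tool_pos: [0.6607, -0.2014, 0.0795]
tool_rot: [-0.16, 3.13, -0.002]
contact_force: [9.3, 0.4, -0.8]
opening: -0.0002
grip_force: 3.8
```

jog_arm(deltas=[[1, [-0.004, 0, 0], [0, 0, 0]], [1, [-0.008, -0.001, 0], [0, 0, 0]], [1, [-0.008, -0.001, 0], [0, 0, 0]], [1, [-0.008, -0.001, 0], [0, 0, 0]]])

```text
t: 56.92
tool_pos: [0.6597, -0.2017, 0.0808]
tool_rot: [-0.16, 3.125, -0.003]
contact_force: [14.8, 2.1, -0.4]
opening: -0.0004
grip_force: 6.1
```

jog_arm(deltas=[[1, [0.05, 0.005, 0], [0, 0, 0]], [1, [0.12, 0.012, 0], [0, 0, 0]], [1, [0.15, 0.015, 0.05], [0, 0, 0]], [1, [0.15, 0.015, 0.15], [0, 0, 0]], [1, [0.15, 0.015, 0.25], [0, 0, 0]], [1, [0.15, 0.015, 0.35], [0, 0, 0]], [1, [0.15, 0.015, 0.42], [0, 0, 0]], [1, [0.05, 0.015, 0.42], [0, 0, 0]], [1, [-0.05, 0.015, 0.42], [0, 0, 0]], [1, [-0.15, 0.015, 0.42], [0, 0, 0]], [1, [-0.25, 0.015, 0.42], [0, 0, 0]], [1, [-0.35, 0.015, 0.42], [0, 0, 0]]])

```text
t: 57.92
tool_pos: [0.512, -0.1954, 0.245]
tool_rot: [0.161, -3.134, -0.001]
contact_force: [-1.1, 0.3, -0.3]
opening: -0.0001
grip_force: 0.0
```

jog_arm(deltas=[[1, [-0.07, 0.08, 0], [0, 0, 0]], [1, [-0.14, 0.16, 0], [0, 0, 0]], [1, [-0.16, 0.26, 0], [0, 0, 0]], [1, [-0.16, 0.36, 0], [0, 0, 0]], [1, [-0.16, 0.46, 0], [0, 0, 0]], [1, [-0.16, 0.5, 0], [0, 0, 0]], [1, [-0.16, 0.5, 0], [0, 0, 0]], [1, [-0.16, 0.5, 0], [0, 0, 0]], [1, [-0.16, 0.5, 0], [0, 0, 0]], [1, [-0.16, 0.5, 0], [0, 0, 0]]])

```text
t: 58.75
tool_pos: [0.4507, 0.0031, 0.2457]
tool_rot: [0.158, -3.137, 0.001]
contact_force: [0.0, -0.3, 0.3]
opening: 0.0
grip_force: 0.0
```

```bash
python3 - <<'E'
from h import *
state(); im=snap('top','t17')
for r in fitblob(im,RED,(95,165,195,230),.07,minA=20): print('rack red',r[0],r[2])
print('ball',fitblob(im,lambda h,s,v:(h>4)&(h<18)&(s>140)&(v>120),(288,130,312,160),.094,minA=20))
cv2.imwrite('pics/x17.png',cv2.resize(im[110:240,90:320],None,fx=3.4,fy=3.4,interpolation=cv2.INTER_CUBIC)[:,:,::-1])
E
```

```text
t 58.75 tcp [450.7   3.1 245.7] ydir 95.77 down [-0.001 -0.    -1.   ] F [ 0.  -0.3  0.3] open 0.0 grip 0.0
rack red [540.7 417. ] [ 9.4 10.5]
rack red [538.2 308.7] [9.1 9.9]
rack red [553.6 227.2] [9.1 9.2]
ball [(array([ 639.9, -202.8]), np.float64(41.49), array([12.2, 12.4]))]
```

View pics/x17.png

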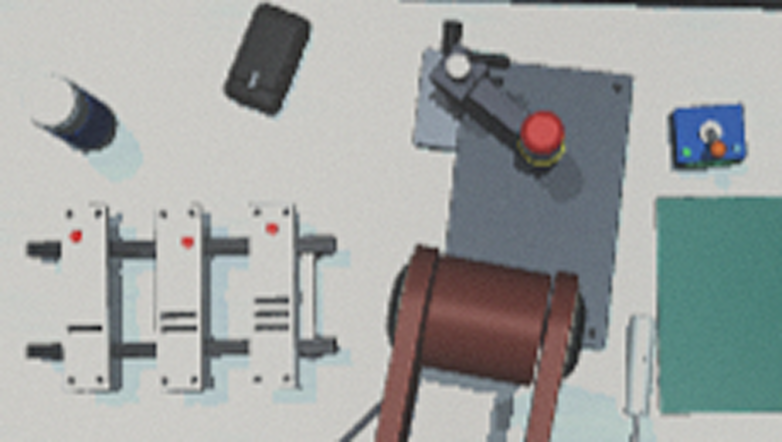

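The three plates (spots at (76,236), (187,242) and (272,228) in the crop) lie square and side by side on the stand. The toggle is fully off, with its ball at (718,148).

```bash
python3 -c "
from station import ctrl
print(ctrl.finish_job())"
```

```text
the job is handed in; nothing more can be done
None
```

The job is handed in: plates 1, 2 and 3 were gauged in that order with the logger on, and they now lie spot up across the outgoing stand within about 2 mm of their slots; the logger is off again, and the hand-in returned no verdict.

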